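# Clip the weighing pan on, tare, and load the nubs

### The job

Get the pair of machined nubs onto the scale for weighing: clip the empty steel weighing pan onto the scale's carrier until it snaps fully home and let go of it, then hold the wide tare key fully down for about a second with nothing else touching the pan, and only then put both nubs in the pan. The load cell and the key are delicate, so press by feel and never with more than 18 newtons; keep off the round power key, do not tare again once a nub is in, and leave the marker and the tweezers where they lie.

Things in the scene. Friction and masses are not known exactly. Their poses are not given: they have to be found in the camera images.
- scale: Grey bench scale, fixed, 190 (its x, front to back) x 160 (y) x 34 mm high; origin at the centre of its underside; its front, with a display and two keys that alone stand proud of the panel, faces its own -x. Behind, centred 38 mm towards +x, an aluminium carrier plate 44 (x) x 80 (y) mm stands on the load cell.
- seat (a point): Centre of the carrier plate's top face, 45 mm above the table, axes as the scale's. A black spigot, 26 (x) x 46 (y) x 11 mm tall, top edges bevelled 3 mm, rises from it; two sprung steel catches stick 3 mm out of its short ends (+y, -y), 4.2 mm above the plate.
- carrier (a joint): How far the carrier has sunk on its load cell, m: 0 unloaded, 0.001 for every 3 N pressing down on it (0.006 at 18 N, its limit), hard stop at 0.0068.
- pan: Oblong stainless weighing pan, loose, about 140 g: open tray 58 (x) x 120 (y) mm outside on a hollow foot 34 (x) x 64 (y) mm, 13 mm high, open below; 28 mm tall in all. Origin at the centre of the foot's underside, z up; it starts standing level on its foot. Tray walls run from 13 to 28 mm above the origin; grip it across its 58 mm width.
- pan_clip (a point): Same point and axes as the pan's origin. The foot fits over the spigot either way round, pan's y along the carrier's y, 1 mm play a side. It meets the catches 4 mm above its seat, needs about 7 to 13 N (friction varies; more if it binds sideways) until 2 mm above, then snaps down; let go before, it rises again; lifted over 1 mm, it unclips. Home = underside on the plate. The carrier sinks meanwhile, so the unloaded height is not enough.
- pan_floor (a point): Centre of the pan's inner floor, 15.5 mm above its origin, axes as the pan's; the floor is 53 (x) x 115 (y) mm, walls 2.5 mm thick, rim 12.5 mm above the floor.
- tare_key (a joint): Travel of the tare key, m: 0 up, 0.0025 fully down on a hard stop. Sprung: starts to move at 1.8 N, 5 N at 0.0018 (counts as down from there), 6.3 N at 0.0025.
- tare_top (a point): Centre of the top face of the tare key: the wide rectangular grey key, 22 (x) x 34 (y) mm, at the front right of the scale (scale x -58, y -50 mm), top 38.5 mm above the table when up and 4.5 mm above the panel; pressed straight down.
- power_key (a joint): Travel of the power key, m: 0 up, 0.003 down; must stay up.
- power_top (a point): Centre of the top of the power key: small round key, 11 mm across, at the front left of the scale (scale x -58, y +59 mm), 38 mm above the table.
- parts_tray: Shallow pressed steel tray, fixed, 265 (x) x 129 (y) x 24 mm, long side pointing away from the robot; origin at the centre of its underside, floor 1 mm above the table, walls 24 mm high, 116 mm apart across: open the jaws along its length.
- nub_1: Machined steel grommet nub lying in the parts tray, 23 mm across at the bulge (about 5 mm above its base), narrowing to the top, 15 mm tall, upright; origin at the centre of its underside. Grip it low, at the bulge.
- nub_2: The other nub, the same.
- tweezers: Steel tweezers, 12 x 122 (own y) x 10 mm, lying on the table at the near edge, before the pan; leave alone. Origin under the middle.
- marker: White and blue marker, 13 x 136 (own y) x 14 mm, lying on the table at the near edge, before the scale; leave alone. Origin under the middle.

How it is judged:
On the way, in this order (a step that is already met when the one before it is completed fails the run):
1. the empty pan is clipped fully home on the carrier and let go (z of pan in the frame of seat between -0.002 and 0.0015 m and horizontal distance between pan and seat below 0.003 m and angle between the x axis of pan and the x axis of seat, either way round below 0.08 rad and contact force between the fingers and pan below 0.05 N), for 0.3 s.
2. the tare key is held fully down with the pan home, empty and untouched (all of step 1 and value of joint tare_key above 0.0018 m and horizontal distance between each of nub_1, nub_2 and pan above 0.08 m), for 0.5 s.
At the end, for the whole second after the job is handed in: Pan still clipped home (foot within 1.5 mm of the carrier plate, within 3 mm and 0.08 rad of centred), both nubs lying on the pan's floor inside its walls, tare key up again, everything released and at rest (all of step 1 and x of nub_1 in the frame of pan between -0.029 and 0.029 m and y of nub_1 in the frame of pan between -0.06 and 0.06 m and z of nub_1 in the frame of pan between 0.012 and 0.027 m and x of nub_2 in the frame of pan between -0.029 and 0.029 m and y of nub_2 in the frame of pan between -0.06 and 0.06 m and z of nub_2 in the frame of pan between 0.012 and 0.027 m and value of joint tare_key below 0.001 m and linear speed of each of nub_1, nub_2, pan below 0.02 m/s); the robot touches nothing.
It fails at once if the load cell is overloaded: carrier pushed down more than 6 mm (18 N) (value of joint carrier above 0.006 m).
It fails at once if the robot presses the scale or a key with more than 18 N (contact force between any of the arm, the fingers and scale above 18 N).
It fails at once if the power key is pressed (value of joint power_key above 0.0015 m).
It fails at once if the tare key is pressed with a nub in the pan (value of joint tare_key above 0.0015 m and horizontal distance between any of nub_1, nub_2 and pan below 0.07 m).
It fails at once if the tweezers or the marker are moved more than 3 cm (distance of any of tweezers, marker from where it was at the start of the episode above 0.03 m).
It also fails if it takes over 72 s, if anything falls off the work surface, if the arm or the gripper's body presses on something with over 40 N, if the wrist force passes 120 N, or if a joint passes its speed limit or range.

### The arm

A 7-joint arm with a two-finger parallel gripper is mounted at the origin on a cart in front of the work surface, level with it; the furniture and walls round the work are solid. World frame = base frame: x ahead of the robot, y to its left, z up, the work surface at z = 0. Lengths are in m, angles in rad, forces in N, time in s.
With the tool pointing down it reaches from about 0.425 to 0.875 m from the base axis. Payload 4.7 kg.
Tool frame: the origin (TCP) lies on the centre line of the jaws, within the pads' length; the fingertips stand ahead of it and the grasp point (between the pads) lies 2 mm behind it (nose_length is the z of the fingertips in the tool frame, in m); z points along the fingers, y is the line along which they close (so a half turn about z gives the same grasp; the last joint's range is limited). The gripper opens to 87 mm and grips with 3 to 60 N. Pads are 19 mm wide; open, the fingers measure 117 mm over their backs; the gripper's body (75 mm by 190 mm) begins 51 mm behind the grasp point.
Start: joints at [-1.212, 0.321, -0.07, 1.45, 0.023, 1.371, -0.057], TCP at [0.22, 0.612, 0.24] pointing down, gripper open.
Joint ranges: [-2.86, 2.86], [-0.3, 2.09], [-1.38, 1.24], [0.06, 2.45], [-1.56, 4.7], [0.09, 2.05], [-2.69, 2.69]. Speed limits (rad/s): [2.57, 2.57, 3.14, 3.14, 3.14, 3.14, 3.14].

### API

Orientations are given as a rotation vector (axis times angle).
In Python, from bench import * gives the robot as it stands.
- The arm moves only by the tool send_rows, never from a script. Its arguments are lists of equal length, an entry for each row: "xyz": the shift along the tool's x, y, z in mm, a list of three; "dr": the turn, a rotation vector about the tool's x, y, z in rad, a list of three. A call has exactly 10 rows; each row is the pose to reach, as a shift and turn from the pose commanded when the call began, along the tool's axes at that moment; what a row does not reach only later rows make up. A row lasts 1/12 s, in which the tool goes at most 41.7 mm and 7.16 degrees, less where a joint would pass 70% of its speed; a pose out of reach is approached as far as the arm can. A call with a gripper value outside its range is refused whole. "jaw" is the finger opening in mm, from 0 to 87, set as the call begins (left out, the last holds). The fingers move at their own pace and stop on an object; "grip_force" is the grip in N (left out, the last holds). Time passes only in rows, so rows that repeat a pose let the fingers close, or fill a call up. It gives the time, the measured TCP pose, the force, the opening and the grip force at its end, in the units of the state.
- get_state(): the state, without advancing time (a new reading comes with each control period).
- get_image(name): name is "side" or "top" or "wrist"; returns the picture (384x512x3 uint8, red, green, blue); there is no depth.
- calibration(name): a dict with "vfov" (degrees; the focal length in pixels is half the picture's height over the tangent of half this angle, whatever the lens; pixels are square), "cx", "cy" (the principal point, pixels), "k1" (the pictures are not rectified: a ray, as slopes to the right and down, at radius r is drawn at 1 + k1 r^2 times it, then the intrinsics apply), "rvec" (rotation vector, rad) and "tvec" (3), from world to camera coordinates, as OpenCV has them; the wrist camera has in their place "hand_eye" (4x4, takes a point from camera to tool coordinates, whose origin is the TCP and whose axes are the flange's). Camera axes: x right, y down, z forward; pixel columns grow to the right and rows downward; lengths in m; the calibration is good to about 2 mm. A picture is of the moment at which its call begins: read the wrist's pose just before it. calibration takes no time and is no camera call.
- close_job(): hands the job in; it is judged then, once.
The state is a dict: "time": time; "joint_positions": joint angles; "qd": joint speeds; "joint_torque": joint torques, N m; "position": TCP position; "tool_rot": TCP orientation; "ft_force": force on the tool from outside, world axes, zero at the start; "torque": the same for the moment, N m; "grip_width": opening from 0.0 (shut) to 1.0 (fully open); "grip_force": force on a finger pad.
Only numpy, scipy, OpenCV 4.12 (cv2) and the standard library are available. Lean on these libraries where they do the work, as an engineer would, in place of code of your own. Each camera call takes 0.05 s, during which the arm holds its last target. There are 200 camera calls.

## Working session

There is one attempt and no reset: what is moved stays moved. The work goes in short steps, Python scripts to look and compute and a tool call to move; the robot and the scene stay as the last step left them, time stands still between calls to the robot, and variables do not carry over. Pictures are saved under pics/ and viewed, at most 10 in all, crops included, and the job is handed in when it is done.

Besides the shell and the picture viewer there is one more tool, called after "Call:" as name(argument=value, ...) on one line, values as JSON. send_rows: Moves the arm, as the interface text tells. Its arguments: {"type":"object","properties":{"xyz":{"type":"array"},"dr":{"type":"array"},"jaw":{"type":"number"},"grip_force":{"type":"number"}},"required":["xyz","dr"]}

```bash
ls; mkdir -p pics
python3 - <<'E'
from bench import *
import cv2
s=get_state();print({k:s[k] for k in('time','position','tool_rot','grip_width','ft_force')})
print([k for k in s])
for n in('top','side','wrist'):
    print(n,calibration(n)); cv2.imwrite(f'pics/{n}0.png',get_image(n)[:,:,::-1])
E
```

```text
pics
{'time': 0.0, 'position': array([0.21957786, 0.61123711, 0.23846386]), 'tool_rot': array([-5.38832583e-01, -3.09480136e+00,  2.99660644e-03]), 'grip_width': 1.0032970436067914, 'ft_force': array([ 0.82019928, -1.33842824, -0.14824442])}
['time', 'joint_positions', 'qd', 'joint_torque', 'position', 'tool_rot', 'ft_force', 'torque', 'grip_force', 'grip_width']
top {'vfov': 49.85631605739386, 'cx': 250.63720652298116, 'cy': 189.79955848669977, 'k1': -0.068649242129877, 'rvec': array([ 1.9746991 , -2.25002683,  0.23236291]), 'tvec': array([-0.02772305,  0.51426316,  0.93936298])}
side {'vfov': 49.606982828729194, 'cx': 251.5182521685362, 'cy': 191.39664510679393, 'k1': -0.13372895753445307, 'rvec': array([ 2.27393452, -0.49583271,  0.21590328]), 'tvec': array([-0.49497442,  0.15255904,  1.0327666 ])}
wrist {'vfov': 70.93087023085974, 'cx': 259.5744390990533, 'cy': 194.16836859556022, 'k1': -0.038693814293242465, 'hand_eye': array([[-7.14144385e-04, -9.65201057e-01, -2.61507952e-01,
         7.16121882e-02],
       [ 9.99999675e-01, -7.87086685e-04,  1.74192590e-04,
         1.33663848e-03],
       [-3.73960299e-04, -2.61507742e-01,  9.65201306e-01,
        -1.45218692e-01],
       [ 0.00000000e+00,  0.00000000e+00,  0.00000000e+00,
         1.00000000e+00]])}
```

View pics/top0.png

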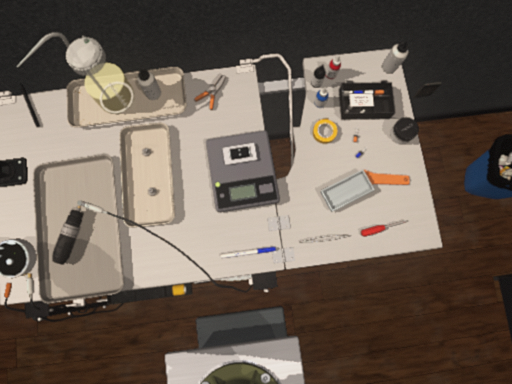

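View pics/side0.png

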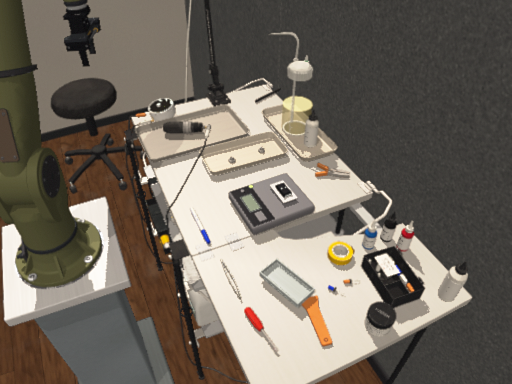

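```bash
cat > h.py <<'E'
from bench import *
import cv2, numpy as np
from scipy.spatial.transform import Rotation as Ro
def cam(n,s=None):
    c=calibration(n); f=192/np.tan(np.radians(c['vfov']/2))
    if n=='wrist':
        T=np.eye(4);T[:3,:3]=Ro.from_rotvec(s['tool_rot']).as_matrix();T[:3,3]=s['position']
        M=T@c['hand_eye']; R=M[:3,:3];p=M[:3,3]
    else:
        R=Ro.from_rotvec(c['rvec']).as_matrix().T; p=-R@c['tvec']
    return f,c,R,p
def ray(n,uv,s=None):
    f,c,R,p=cam(n,s); uv=np.atleast_2d(uv).astype(float)
    d=(uv-[c['cx'],c['cy']])/f; x=d.copy()
    for _ in range(30): x=d/(1+c['k1']*(x**2).sum(1,keepdims=True))
    return p,np.c_[x,np.ones(len(x))]@R.T
def plane(n,uv,z,s=None):
    p,d=ray(n,uv,s); return p+d*((z-p[2])/d[:,2])[:,None]
def proj(n,P,s=None):
    f,c,R,p=cam(n,s); q=(np.atleast_2d(P)-p)@R; x=q[:,:2]/q[:,2:]
    return x*(1+c['k1']*(x**2).sum(1,keepdims=True))*f+[c['cx'],c['cy']]
def go(target,yaw,cmd=None):
    """shift (mm) and turn to reach target with tool y at world angle yaw (tool down), from state or cmd=(pos,rotvec)"""
    s=get_state(); p,r=(s['position'],s['tool_rot']) if cmd is None else cmd
    R=Ro.from_rotvec(r).as_matrix()
    best=None
    for y in (yaw,yaw+np.pi):
        ty=np.array([np.cos(y),np.sin(y),0]);tz=np.array([0,0,-1.]);T=np.c_[np.cross(ty,tz),ty,tz]
        dr=Ro.from_matrix(R.T@T).as_rotvec()
        if best is None or np.linalg.norm(dr)<np.linalg.norm(best): best=dr
    print('pos',p.round(4),'shift',(R.T@(np.array(target)-p)*1e3).round(1),'dr',best.round(4))
def shot(name):
    s=get_state(); im=get_image('wrist')[:,:,::-1].copy(); cv2.imwrite(f'pics/{name}.png',im); np.save(f'pics/{name}.npy',np.r_[s['position'],s['tool_rot']]); return s,im
def load(name):
    v=np.load(f'pics/{name}.npy'); return dict(position=v[:3],tool_rot=v[3:]),cv2.imread(f'pics/{name}.png')
E
python3 - <<'E'
from h import *
pts={'pan':[(348,189),.028],'panc1':[(320,188),.028],'panc2':[(366,171),.028],'panc3':[(376,190),.028],'panc4':[(331,209),.028],'scale':[(241,171),.034],'carrier':[(241,153),.05],'disp':[(237,192),.035],'sc_tl':[(208,137),.034],'sc_tr':[(270,131),.034],'sc_br':[(276,204),.034],'sc_bl':[(217,211),.034],'nubA':[(148,152),.01],'nubB':[(153,191),.01],'tray':[(148,173),.02]}
for k,(uv,z) in pts.items(): print(k,plane('top',uv,z)[0].round(3))
E
```

```text
pan [ 0.482 -0.334  0.028]
panc1 [ 0.494 -0.266  0.028]
panc2 [ 0.522 -0.387  0.028]
panc3 [ 0.471 -0.403  0.028]
panc4 [ 0.438 -0.284  0.028]
scale [ 0.561 -0.077  0.034]
carrier [ 0.602 -0.083  0.05 ]
disp [ 0.509 -0.061  0.035]
sc_tl [ 0.66  -0.006  0.034]
sc_tr [ 0.655 -0.163  0.034]
sc_br [ 0.467 -0.151  0.034]
sc_bl [ 0.469 -0.007  0.034]
nubA [0.649 0.154 0.01 ]
nubB [0.544 0.149 0.01 ]
tray [0.59  0.156 0.02 ]
```

Run:
```python
from h import *
im=cv2.imread('pics/side0.png')[150:300,200:460]; cv2.imwrite('pics/c1.png',cv2.resize(im,None,fx=3,fy=3,interpolation=cv2.INTER_CUBIC))
go([.58,.22,.26],0.)
```

```text
pos [0.2196 0.6114 0.2387] shift [-471.4 -246.5  -20.9] dr [-1.200e-03  1.000e-03  1.226e+00]
```

View pics/c1.png

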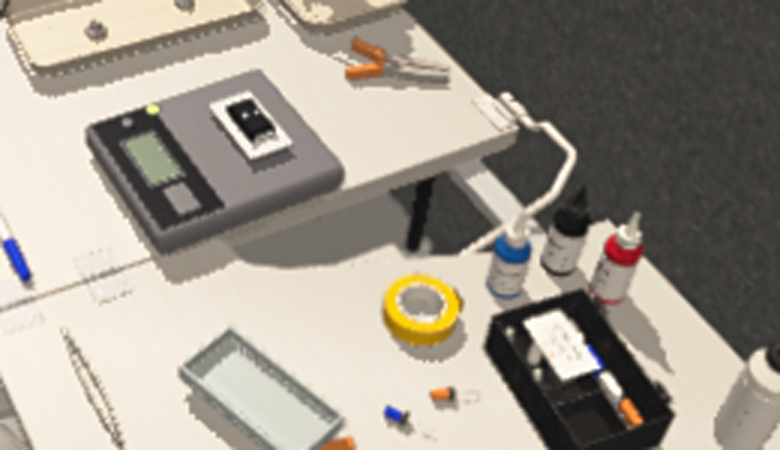

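Call:
send_rows(xyz=[[-35, -18, -2], [-70, -36, -4], [-105, -55, -6], [-140, -73, -8], [-175, -92, -10], [-210, -110, -12], [-245, -128, -14], [-280, -147, -16], [-315, -165, -18], [-350, -183, -20]], dr=[[0, 0, 0.09], [0, 0, 0.18], [0, 0, 0.27], [0, 0, 0.36], [0, 0, 0.45], [0, 0, 0.54], [0, 0, 0.63], [0, 0, 0.72], [0, 0, 0.81], [0, 0, 0.9]])

```text
time: 0.98
position: [0.4881, 0.3195, 0.2596]
tool_rot: [-1.837, -2.548, -0.0]
ft_force: [0.9, 0.7, 0.3]
grip_width: 1.005
grip_force: 0.0
```

Run:
```python
from h import *
s=get_state();print(s['time'],s['ft_force'].round(2))
go([.58,.22,.26],0.)
```

```text
0.9833 [0.89 0.69 0.34]
pos [0.4881 0.3195 0.2596] shift [-123.4   55.7   -0.4] dr [-1.000e-04 -1.000e-04  3.216e-01]
```

Call:
send_rows(xyz=[[-20, 9, 0], [-50, 22, 0], [-85, 38, 0], [-110, 50, 0], [-123, 56, 0], [-123, 56, 0], [-123, 56, 0], [-123, 56, 0], [-123, 56, 0], [-123, 56, 0]], dr=[[0, 0, 0.06], [0, 0, 0.14], [0, 0, 0.22], [0, 0, 0.28], [0, 0, 0.322], [0, 0, 0.322], [0, 0, 0.322], [0, 0, 0.322], [0, 0, 0.322], [0, 0, 0.322]])

```text
time: 1.82
position: [0.5786, 0.2248, 0.2596]
tool_rot: [-2.212, -2.229, -0.0]
ft_force: [0.7, 0.1, -0.3]
grip_width: 1.002
grip_force: 0.0
```

Run:
```python
from h import *
s,im=shot('w1')
print(proj('wrist',[[.649,.154,.01],[.544,.149,.01],[.59,-.08,.05]],s))
go([.53,-.08,.26],0.)
```

```text
[[304.40502099 217.43619127]
 [236.92131166 220.0443084 ]
 [265.06357194 358.16200783]]
pos [0.5788 0.2243 0.2597] shift [-304.   -50.9   -0.6] dr [-0.0003 -0.0008  0.007 ]
```

View pics/w1.png

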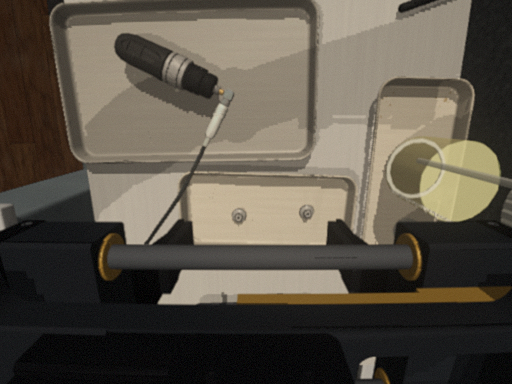

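Call:
send_rows(xyz=[[-40, -5, 0], [-80, -9, 0], [-120, -13, 0], [-160, -16, 0], [-200, -20, 0], [-240, -20, 0], [-280, -20, 0], [-320, -20, 0], [-360, -20, 0], [-395, -20, 0]], dr=[[0, 0, 0.007], [0, 0, 0.007], [0, 0, 0.007], [0, 0, 0.007], [0, 0, 0.007], [0, 0, 0.007], [0, 0, 0.007], [0, 0, 0.007], [0, 0, 0.007], [0, 0, 0.007]])

```text
time: 2.7
position: [0.5609, -0.1746, 0.2601]
tool_rot: [2.224, 2.218, 0.001]
ft_force: [0.1, -0.1, -0.1]
grip_width: 1.0
grip_force: 0.0
```

Run:
```python
from h import *
get_image('top');get_image('top');get_image('top')
s,im=shot('w2')
s1,_=load('w1'); print(plane('wrist',[[239,214],[306.5,211]],.012,s1).round(4))
```

```text
[[0.5475 0.1597 0.012 ]
 [0.6513 0.1652 0.012 ]]
```

View pics/w2.png

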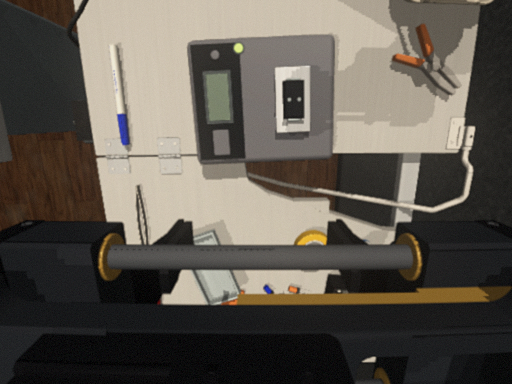

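Run:
```python
from h import *
s,im=load('w2')
g=cv2.cvtColor(im,cv2.COLOR_BGR2GRAY).astype(np.uint8)
def show(m,x0,y0,name,z):
    cs,_=cv2.findContours(m.astype(np.uint8),cv2.RETR_EXTERNAL,cv2.CHAIN_APPROX_NONE)
    c=max(cs,key=cv2.contourArea)+[x0,y0]; P=plane('wrist',c[:,0,:],z,s)[:,:2]
    r=cv2.minAreaRect((P*1e3).astype(np.float32)); print(name,np.round(r[0],1),np.round(r[1],1),round(r[2],2), c[:,0].min(0),c[:,0].max(0))
print('row100',g[100,255:340].tolist())
show(g[55:145,262:322]>170,262,55,'carrier z45',.045)
show(g[60:140,270:316]<70,270,60,'spigot z56',.053)
print('key row143',g[143,205:240].tolist(),'col221',g[120:165,221].tolist())
r=g[30:170,180:345]; show((r<140),180,30,'scale z34',.034)
go([.53,-.43,.26],0.)
```

```text
row100 [118, 117, 116, 117, 118, 114, 117, 114, 117, 116, 117, 115, 115, 116, 115, 114, 117, 118, 118, 102, 114, 194, 216, 217, 219, 223, 215, 156, 67, 30, 32, 45, 87, 151, 161, 129, 71, 39, 42, 41, 37, 46, 83, 138, 145, 114, 50, 33, 69, 141, 196, 198, 192, 193, 174, 116, 97, 102, 104, 108, 102, 104, 103, 104, 100, 105, 102, 104, 102, 102, 105, 102, 101, 101, 102, 98, 93, 89, 108, 145, 165, 167, 167, 167, 167]
carrier z45 [603.3 -76.5] [42.6 78.3] 1.89 [275  66] [309 131]
spigot z56 [603.2 -77. ] [24.9 44.7] 1.61 [283  80] [303 118]
key row143 [45, 50, 43, 44, 48, 47, 45, 44, 70, 114, 117, 116, 121, 120, 116, 118, 117, 118, 120, 116, 124, 117, 118, 108, 69, 40, 39, 39, 46, 40, 42, 37, 39, 40, 36] col221 [88, 85, 84, 60, 42, 40, 40, 39, 42, 69, 115, 122, 119, 117, 119, 117, 118, 119, 117, 117, 117, 121, 118, 117, 117, 117, 118, 120, 121, 118, 117, 116, 120, 115, 98, 59, 38, 47, 52, 72, 90, 84, 71, 93, 125]
scale z34 [565.7 -83. ] [169.4 227.5] 89.55 [180  35] [344 169]
pos [ 0.5611 -0.173   0.2596] shift [-257.2  -29.8   -0.5] dr [ 0.0002 -0.0005 -0.0048]
```

Call:
send_rows(xyz=[[-30, -3, 0], [-70, -8, 0], [-110, -13, 0], [-150, -18, 0], [-190, -22, 0], [-225, -26, 0], [-245, -29, 0], [-257, -30, 0], [-257, -30, 0], [-257, -30, 0]], dr=[[0, 0, 0], [0, 0, 0], [0, 0, 0], [0, 0, 0], [0, 0, 0], [0, 0, 0], [0, 0, 0], [0, 0, 0], [0, 0, 0], [0, 0, 0]])

```text
time: 3.73
position: [0.5319, -0.4272, 0.2591]
tool_rot: [-2.221, -2.22, -0.003]
ft_force: [0.2, 0.8, -0.1]
grip_width: 0.997
grip_force: 0.0
```

Run:
```python
from h import *
s2,_=load('w2'); k=plane('wrist',[[220.7,142]],.0385,s2)[0]
print('key',k.round(4)); a=np.radians(1.8);print('key from seat',np.array([.6033,-.0767])+np.array([[np.cos(a),-np.sin(a)],[np.sin(a),np.cos(a)]])@[-.096,-.05])
s,im=shot('w3'); print(s['position'],proj('wrist',[.482,-.334,.028],s))
cv2.imwrite('pics/w3c.png',cv2.resize(im[60:300,120:400],None,fx=2,fy=2))
```

```text
key [ 0.5091 -0.1296  0.0385]
key from seat [ 0.50891791 -0.12969076]
[ 0.53189547 -0.42721407  0.25914072] [[221.83016219 106.17117458]]
```

View pics/w3c.png

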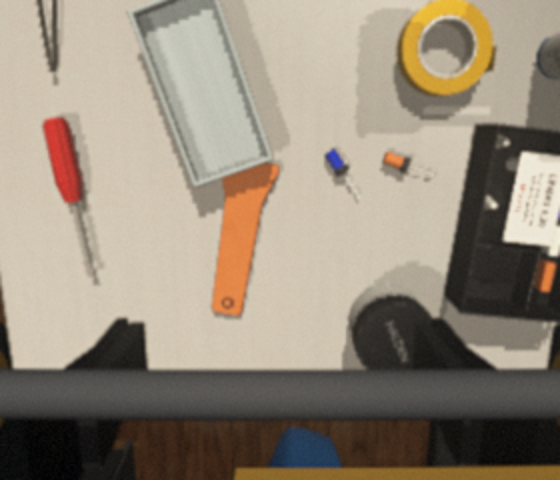

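Run:
```python
from h import *
s,im=load('w3'); 
i=im.astype(int); d=i[:,:,0]-i[:,:,2]
print(d[100,180:270].tolist()); print(im[100,190:250:6].tolist())
m=(d>-4).astype(np.uint8); m[:,:150]=0;m[:,300:]=0;m[220:]=0
m=cv2.morphologyEx(m,cv2.MORPH_OPEN,np.ones((3,3)))
cs,_=cv2.findContours(m,cv2.RETR_EXTERNAL,cv2.CHAIN_APPROX_NONE)
for c in sorted(cs,key=cv2.contourArea)[-3:]:
    P=plane('wrist',c[:,0,:],.028,s)[:,:2]*1e3
    r=cv2.minAreaRect(P.astype(np.float32)); print(np.round(r[0],1),np.round(r[1],1),r[2],cv2.boundingRect(c)); print(cv2.boxPoints(cv2.minAreaRect(c)).tolist())
```

```text
[-31, -30, -29, -30, -29, -30, -31, -28, -30, -29, -30, -30, -29, -28, -24, -19, -17, -15, -10, -9, -11, -11, -10, -9, -11, -11, -11, -9, -13, -13, -10, -12, -11, -8, -10, -9, -10, -12, -12, -14, -9, -13, -11, -11, -10, -13, -11, -9, -14, -11, -11, -9, -10, -11, -13, -11, -11, -9, -8, -8, -10, -11, -13, -19, -22, -25, -26, -27, -28, -27, -27, -26, -26, -29, -28, -27, -29, -31, -29, -28, -29, -30, -30, -30, -29, -27, -28, -27, -30, -29]
[[177, 196, 207], [136, 150, 153], [164, 177, 174], [187, 198, 200], [186, 198, 196], [186, 197, 195], [183, 196, 194], [183, 194, 193], [146, 154, 154], [150, 164, 172]]
[ 579.1 -217.2] [ 5.  12.4] 1.5811840295791626 (295, 3, 5, 12)
[[295.0, 3.0], [299.0, 3.0], [299.0, 14.0], [295.0, 14.0]]
[ 569.9 -378.4] [ 9.3 14.5] 32.46998596191406 (283, 135, 9, 10)
[[281.23529052734375, 137.05880737304688], [287.11761474609375, 133.52938842773438], [292.49993896484375, 142.49996948242188], [286.61761474609375, 146.02938842773438]]
```

Run:
```python
from h import *
s,im=load('w3')
hsv=cv2.cvtColor(im,cv2.COLOR_BGR2HSV); i=im.astype(float)
rat=(i[:,:,2]-i[:,:,0])/i.max(2)
m=(rat<.1).astype(np.uint8); m[:,:150]=0;m[:,275:]=0;m[220:]=0
m=cv2.morphologyEx(m,cv2.MORPH_OPEN,np.ones((3,3)))
cs,_=cv2.findContours(m,cv2.RETR_EXTERNAL,cv2.CHAIN_APPROX_NONE)
c=max(cs,key=cv2.contourArea); print(cv2.boundingRect(c),cv2.boxPoints(cv2.minAreaRect(c)).round(1).tolist())
P=plane('wrist',c[:,0,:],.028,s)[:,:2]*1e3
r=cv2.minAreaRect(P.astype(np.float32)); print(np.round(r[0],1),np.round(r[1],1),r[2])
a=np.radians(r[2] if r[1][0]<r[1][1] else r[2]-90); print('yaw of 58 axis',a)
go([r[0][0]/1e3,r[0][1]/1e3,.12],a)
```

```text
(184, 50, 72, 103) [[182.89999389648438, 64.0999984741211], [225.39999389648438, 48.70000076293945], [258.0, 138.1999969482422], [215.5, 153.60000610351562]]
[ 480.5 -329.7] [ 59.1 120.9] 18.918237686157227
yaw of 58 axis 0.33018553629831726
pos [ 0.5323 -0.4265  0.2593] shift [ 96.4 -51.8 139.5] dr [ 0.0011 -0.0021 -0.3296]<stdin>:4: RuntimeWarning: invalid value encountered in divide
```

Run:
```python
import bench; print([x for x in dir(bench) if not x.startswith('_')]); print(getattr(bench,'nose_length',None)); print(bench.get_state()['joint_positions'])
```

```text
['MotionError', 'calibration', 'close_job', 'get_image', 'get_state', 'nose_length']
0.017
[ 0.12800817  0.44839416  0.72437496  1.35380107 -0.29573942  1.44865345
  0.83914906]
```

Call:
send_rows(xyz=[[8, -4, 5], [25, -13, 20], [45, -24, 40], [65, -35, 60], [80, -43, 80], [92, -49, 100], [96.4, -51.8, 120], [96.4, -51.8, 139], [96.4, -51.8, 139], [96.4, -51.8, 139]], dr=[[0, 0, -0.03], [0, 0, -0.08], [0, 0, -0.14], [0, 0, -0.2], [0, 0, -0.26], [0, 0, -0.3], [0, 0, -0.33], [0, 0, -0.33], [0, 0, -0.33], [0, 0, -0.33]], jaw=87, grip_force=50)

```text
time: 4.62
position: [0.4797, -0.3302, 0.1203]
tool_rot: [-1.825, -2.555, -0.002]
ft_force: [0.9, 0.0, 1.3]
grip_width: 1.003
grip_force: 0.0
```

Run:
```python
from h import *
go([.4805,-.3297,.024],.330); s,im=shot('w4')
i=im.astype(float); rat=(i[:,:,2]-i[:,:,0])/np.maximum(i.max(2),1)
m=((rat<.1)&(i.max(2)>100)).astype(np.uint8); m[:60]=0
cs,_=cv2.findContours(cv2.morphologyEx(m,cv2.MORPH_OPEN,np.ones((5,5))),cv2.RETR_EXTERNAL,cv2.CHAIN_APPROX_NONE)
for c in sorted(cs,key=cv2.contourArea)[-3:]: print(cv2.contourArea(c),cv2.boundingRect(c))
cv2.imwrite('pics/w4s.png',im)
```

```text
pos [ 0.4797 -0.3302  0.1203] shift [ 0.   0.9 96.3] dr [-0.0001 -0.0019  0.0003]
4952.5 (227, 142, 57, 103)
```

View pics/w4.png

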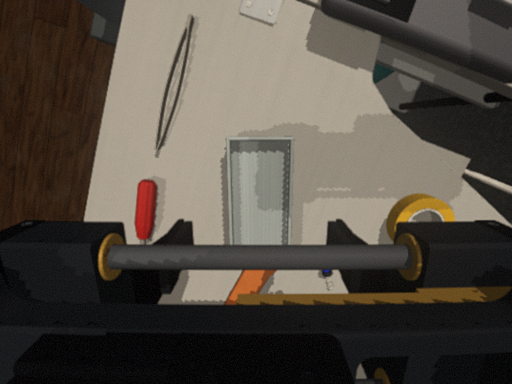

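Run:
```python
from h import *
s,im=load('w4'); g=cv2.cvtColor(im,cv2.COLOR_BGR2GRAY)
for r in(150,180,205): print(g[r,218:236].tolist(),g[r,284:300].tolist())
print(g[130:146,260].tolist())
R=Ro.from_rotvec(s['tool_rot']).as_matrix()
uv=[[227,138],[293,138],[228,200],[292,200]]
print(((plane('wrist',uv,.028,s)-s['position'])@R*1e3).round(1))
```

```text
[161, 167, 162, 164, 165, 167, 164, 152, 134, 150, 157, 137, 95, 89, 88, 87, 89, 87] [83, 83, 79, 95, 113, 81, 98, 130, 137, 130, 138, 143, 141, 140, 141, 140]
[162, 164, 164, 152, 119, 107, 108, 105, 106, 116, 150, 156, 129, 96, 130, 139, 138, 138] [77, 80, 90, 108, 85, 92, 126, 136, 134, 139, 142, 140, 145, 144, 139, 138]
[165, 164, 165, 160, 138, 112, 105, 109, 102, 111, 127, 157, 152, 125, 100, 124, 138, 137] [78, 79, 77, 78, 77, 113, 136, 127, 127, 134, 140, 137, 142, 137, 139, 139]
[157, 146, 141, 142, 142, 138, 139, 150, 157, 121, 85, 75, 86, 84, 87, 84]
[[ 58.7 -27.6  92.5]
 [ 58.6  29.6  92.5]
 [  2.7 -28.4  92.4]
 [  2.7  30.4  92.3]]
```

Call:
send_rows(xyz=[[0, 1, 10], [-1, 1, 30], [-1, 1, 55], [-1, 1, 75], [-1, 1, 88], [-1, 1, 95], [-1, 1, 98], [-1, 1, 98], [-1, 1, 98], [-1, 1, 98]], dr=[[0, 0, 0], [0, 0, 0], [0, 0, 0], [0, 0, 0], [0, 0, 0], [0, 0, 0], [0, 0, 0], [0, 0, 0], [0, 0, 0], [0, 0, 0]])

```text
time: 5.5
position: [0.4812, -0.334, 0.0238]
tool_rot: [1.829, 2.552, 0.001]
ft_force: [0.2, 0.3, -0.6]
grip_width: 1.001
grip_force: 0.0
```

Call:
send_rows(xyz=[[0, 0, 0], [0, 0, 0], [0, 0, 0], [0, 0, 0], [0, 0, 0], [0, 0, 0], [0, 0, 0], [0, 0, 0], [0, 0, 0], [0, 0, 0]], dr=[[0, 0, 0], [0, 0, 0], [0, 0, 0], [0, 0, 0], [0, 0, 0], [0, 0, 0], [0, 0, 0], [0, 0, 0], [0, 0, 0], [0, 0, 0]], jaw=40)

```text
time: 6.33
position: [0.4804, -0.3334, 0.0226]
tool_rot: [1.83, 2.553, 0.0]
ft_force: [-0.0, 0.9, 1.0]
grip_width: 0.659
grip_force: 50.0
```

Run:
```python
from h import *
go([.56,-.2,.18],.0314); s,im=shot('w5')
g=cv2.cvtColor(im,cv2.COLOR_BGR2GRAY)
cv2.imwrite('pics/w5c.png',cv2.resize(im[60:260,150:350],None,fx=3,fy=3))
```

```text
pos [ 0.4804 -0.3334  0.0226] shift [ 100.8  118.2 -157.3] dr [ 3.000e-04 -1.000e-04  2.957e-01]
```

Call:
send_rows(xyz=[[0, 0, -5], [0, 0, -20], [0, 0, -45], [0, 0, -75], [0, 0, -105], [0, 0, -130], [0, 0, -145], [0, 0, -148], [0, 0, -148], [0, 0, -148]], dr=[[0, 0, 0], [0, 0, 0], [0, 0, 0], [0, 0, 0], [0, 0, 0], [0, 0, 0], [0, 0, 0], [0, 0, 0], [0, 0, 0], [0, 0, 0]])

```text
time: 7.22
position: [0.4796, -0.3329, 0.1693]
tool_rot: [-1.829, -2.552, 0.0]
ft_force: [0.1, -1.0, -2.3]
grip_width: 0.657
grip_force: 50.0
```

Run:
```python
from h import *
get_image('side');s,im=shot('w6')
g=cv2.cvtColor(im,cv2.COLOR_BGR2GRAY)
R=Ro.from_rotvec(s['tool_rot']).as_matrix()
pz=s['position'][2]+.0057
for r in range(130,240,15):
    print(r,g[r,190:235].tolist(),'|',g[r,280:330].tolist())
print('col',g[100:150,260].tolist())
print(proj('wrist',s['position']+(R@np.array([[.06,-.029,-.0057],[.06,.029,-.0057],[.06,0,-.0057],[.0,-.029,-.0057],[0,.029,-.0057]]).T).T,s).round(1))
print(s['ft_force'])
cv2.imwrite('pics/w6c.png',cv2.resize(im[80:260,160:360],None,fx=3,fy=3))
```

```text
130 [197, 193, 194, 192, 193, 192, 193, 193, 194, 193, 192, 195, 193, 196, 195, 193, 195, 191, 194, 194, 194, 193, 195, 193, 195, 190, 194, 193, 194, 194, 190, 192, 194, 193, 194, 191, 192, 191, 192, 193, 192, 190, 192, 194, 195] | [195, 196, 192, 196, 189, 193, 195, 190, 180, 170, 169, 170, 166, 169, 168, 169, 168, 167, 166, 168, 169, 169, 168, 167, 167, 166, 167, 167, 167, 168, 165, 168, 168, 168, 167, 169, 166, 168, 170, 167, 164, 168, 166, 167, 168, 168, 168, 167, 167, 169]
145 [191, 194, 192, 193, 193, 191, 193, 194, 193, 195, 194, 184, 165, 168, 185, 184, 172, 158, 146, 144, 143, 143, 143, 143, 141, 141, 139, 142, 138, 141, 142, 141, 139, 140, 140, 142, 139, 137, 139, 142, 139, 138, 139, 136, 137] | [133, 134, 135, 135, 134, 133, 135, 136, 135, 136, 132, 137, 132, 133, 133, 130, 132, 137, 136, 133, 131, 134, 132, 137, 132, 134, 136, 135, 133, 131, 138, 140, 160, 180, 186, 174, 160, 152, 166, 168, 167, 167, 168, 166, 165, 170, 164, 163, 163, 168]
160 [192, 193, 195, 194, 192, 195, 191, 193, 191, 193, 193, 189, 171, 155, 172, 188, 183, 173, 151, 116, 92, 78, 83, 95, 101, 98, 102,
[... 2325 characters left out ...]
79, 90, 127, 150, 155, 163, 157, 158, 156, 159, 158, 157, 160, 154, 154, 155, 156, 159, 160, 160, 162] | [159, 156, 157, 155, 152, 154, 153, 155, 155, 152, 150, 149, 153, 149, 133, 127, 117, 99, 91, 88, 94, 126, 129, 106, 68, 58, 75, 110, 136, 155, 159, 145, 89, 43, 35, 37, 39, 38, 39, 33, 31, 31, 33, 37, 28, 34, 35, 33, 58, 107]
col [193, 192, 194, 194, 194, 192, 192, 194, 194, 192, 194, 191, 194, 191, 192, 192, 192, 195, 192, 192, 192, 193, 192, 193, 194, 193, 193, 195, 193, 191, 193, 197, 191, 191, 193, 190, 191, 192, 186, 172, 177, 197, 210, 196, 171, 133, 106, 109, 125, 126]
[[202.  146.8]
 [315.  146.7]
 [258.5 146.6]
 [207.9 252.9]
 [309.4 252.8]]
[-0.40221317 -0.09222789 -2.1378899 ]
```

View pics/w6c.png

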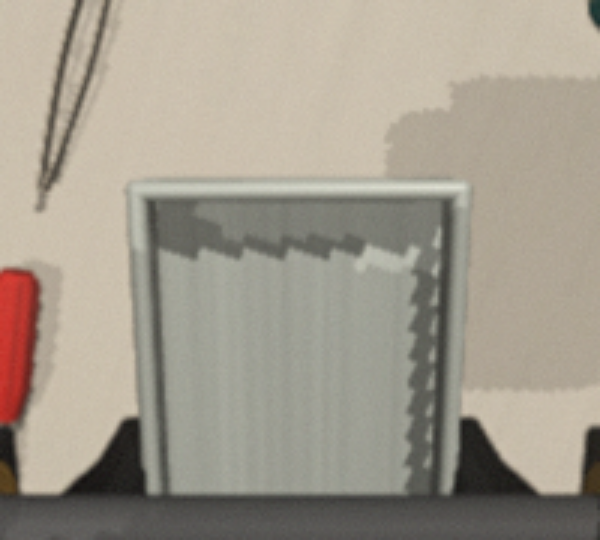

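Run:
```python
from h import *
s,_=load('w6'); R=Ro.from_rotvec(s['tool_rot']).as_matrix()
for dz in(.0057,.0077): print(((plane('wrist',[[202.2,138.8],[316.5,138.8],[259.3,138.6]],s['position'][2]+dz,s)-s['position'])@R*1e3).round(1))
P=[]
for _ in range(6): P.append(get_state()['position']); get_image('side')
print(np.std(P,0)*1e3,np.mean(P,0)); print(np.array(P).round(4).tolist())
go([.602,-.215,.16],.0314)
```

```text
[[ 64.  -28.7  -5.5]
 [ 64.   29.6  -5.6]
 [ 64.    0.4  -5.6]]
[[ 64.1 -28.3  -7.5]
 [ 64.1  29.2  -7.6]
 [ 64.2   0.4  -7.6]]
[0.22199798 0.190337   0.38585602] [ 0.47964322 -0.33300171  0.16920046]
[[0.4793, -0.3327, 0.1687], [0.4794, -0.3328, 0.1688], [0.4796, -0.3329, 0.169], [0.4797, -0.3331, 0.1693], [0.4798, -0.3332, 0.1695], [0.48, -0.3333, 0.1698]]
pos [ 0.4801 -0.3333  0.17  ] shift [ 72.9 153.5  10. ] dr [-0.0008 -0.0004  0.2955]
```

Call:
send_rows(xyz=[[4, 9, 0], [13, 28, 2], [25, 53, 4], [38, 80, 6], [50, 107, 8], [61, 129, 9], [69, 145, 10], [73, 153, 10], [73, 153, 10], [73, 153, 10]], dr=[[0, 0, 0.02], [0, 0, 0.06], [0, 0, 0.11], [0, 0, 0.16], [0, 0, 0.21], [0, 0, 0.25], [0, 0, 0.28], [0, 0, 0.296], [0, 0, 0.296], [0, 0, 0.296]])

```text
time: 8.45
position: [0.6017, -0.215, 0.1602]
tool_rot: [-2.185, -2.257, 0.001]
ft_force: [-0.0, -1.0, -1.6]
grip_width: 0.663
grip_force: 50.0
```

```bash
cat > seat.py <<'E'
from h import *
g0=None
def meas(s,im,ref):
    g=cv2.cvtColor(im,cv2.COLOR_BGR2GRAY)
    R=Ro.from_rotvec(s['tool_rot']).as_matrix()
    u,v=proj('wrist',ref,s)[0].astype(int)
    out=[]
    for nm,z,w,h,f in (('plate',.045,26,46,lambda x:x>160),('spigot',.053,17,30,lambda x:x<75)):
        y0=max(v-h,0); sub=g[y0:v+h,u-w:u+w]
        m=cv2.morphologyEx(f(sub).astype(np.uint8),cv2.MORPH_CLOSE,np.ones((9,9)) if nm=='spigot' else np.ones((1,1)))
        cs,_=cv2.findContours(m,cv2.RETR_EXTERNAL,cv2.CHAIN_APPROX_NONE)
        c=max(cs,key=cv2.contourArea)[:,0]+[u-w,y0]
        r=cv2.minAreaRect((plane('wrist',c,z,s)[:,:2]*1e3).astype(np.float32))
        ctr=np.r_[r[0],z*1e3]/1e3
        out.append((nm,np.round(r[0],1),np.round(r[1],1),round(r[2],2),'tool',((ctr-s['position'])@R*1e3).round(1)))
    return out
E
python3 - <<'E'
from seat import *
get_image('side');get_image('side')
for k in range(3):
    s,im=shot(f'w7{k}')
    print(s['position'].round(4)); [print(o) for o in meas(s,im,[.6033,-.0767,.05])]
E
```

```text
[ 0.6008 -0.2166  0.1606]
('plate', array([603.6, -77.6]), array([43.7, 70. ]), 1.87, 'tool', array([139. ,   7. , 115.5]))
('spigot', array([601.9, -77.2]), array([28.3, 46.7]), 2.67, 'tool', array([139.4,   5.3, 107.5]))
[ 0.6007 -0.2168  0.1607]
('plate', array([603.5, -77.7]), array([43.7, 70.2]), 2.1, 'tool', array([139. ,   6.8, 115.6]))
('spigot', array([602.2, -77.3]), array([28.7, 46.3]), 1.7, 'tool', array([139.4,   5.5, 107.6]))
[ 0.6008 -0.2167  0.1608]
('plate', array([603.5, -77.5]), array([43.6, 70.3]), 2.21, 'tool', array([139. ,   6.7, 115.7]))
('spigot', array([602.3, -77.1]), array([28.8, 46.3]), 1.7, 'tool', array([139.4,   5.5, 107.7]))
```

View pics/w70.png

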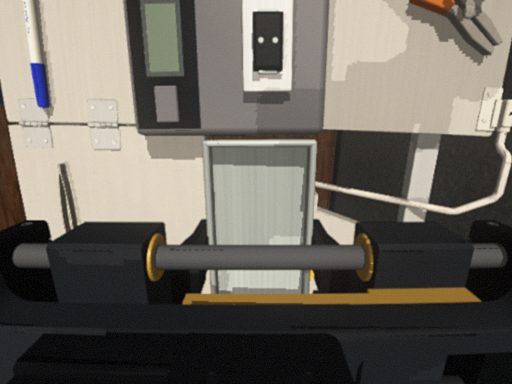

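Run:
```python
from h import *
s,im=load('w71'); g=cv2.cvtColor(im,cv2.COLOR_BGR2GRAY).astype(int)
R=Ro.from_rotvec(s['tool_rot']).as_matrix()
print('r60',list(enumerate(g[60,236:300].tolist(),236)))
print('col248',list(enumerate(g[80:105,248].tolist(),80)))
print('col268',list(enumerate(g[0:20,268].tolist())),list(enumerate(g[62:100,268].tolist(),62)))
T=lambda uv,z:((plane('wrist',uv,z,s)-s['position'])@R*1e3).round(1)
# pan end in this image
print('panrow col260',list(enumerate(g[132:150,260].tolist(),132)),'row150',list(enumerate(g[150,198:212].tolist(),198)),list(enumerate(g[150,305:325].tolist(),305)))
```

```text
r60 [(236, 128), (237, 129), (238, 130), (239, 128), (240, 128), (241, 120), (242, 123), (243, 192), (244, 232), (245, 233), (246, 232), (247, 233), (248, 235), (249, 236), (250, 240), (251, 239), (252, 167), (253, 66), (254, 39), (255, 44), (256, 52), (257, 56), (258, 55), (259, 54), (260, 53), (261, 60), (262, 56), (263, 52), (264, 54), (265, 56), (266, 54), (267, 52), (268, 54), (269, 57), (270, 55), (271, 55), (272, 53), (273, 59), (274, 55), (275, 59), (276, 52), (277, 58), (278, 55), (279, 49), (280, 39), (281, 54), (282, 130), (283, 211), (284, 224), (285, 222), (286, 226), (287, 235), (288, 236), (289, 237), (290, 235), (291, 201), (292, 129), (293, 110), (294, 123), (295, 133), (296, 133), (297, 137), (298, 132), (299, 133)]
col248 [(80, 233), (81, 234), (82, 234), (83, 234), (84, 234), (85, 234), (86, 234), (87, 233), (88, 236), (89, 237), (90, 201), (91, 130), (92, 86), (93, 84), (94, 87), (95, 86), (96, 84), (97, 90), (98, 85), (99, 87), (100, 87), (101, 87), (102, 94), (103, 121), (104, 131)]
col268 [(0, 239), (1, 238), (2, 237), (3, 238), (4, 239), (5, 238), (6, 239), (
[... 459 characters left out ...]
71), (93, 72), (94, 70), (95, 74), (96, 70), (97, 73), (98, 72), (99, 70)]
panrow col260 [(132, 64), (133, 60), (134, 60), (135, 60), (136, 61), (137, 58), (138, 57), (139, 109), (140, 186), (141, 224), (142, 236), (143, 222), (144, 186), (145, 148), (146, 113), (147, 99), (148, 106), (149, 109)] row150 [(198, 147), (199, 146), (200, 148), (201, 145), (202, 144), (203, 153), (204, 173), (205, 178), (206, 170), (207, 156), (208, 125), (209, 86), (210, 71), (211, 80)] [(305, 104), (306, 100), (307, 80), (308, 66), (309, 74), (310, 104), (311, 139), (312, 162), (313, 174), (314, 174), (315, 165), (316, 136), (317, 76), (318, 57), (319, 57), (320, 62), (321, 60), (322, 58), (323, 58), (324, 62)]
```

Run:
```python
from h import *
for n in('w70','w71','w72'):
    s,im=load(n)
    R=Ro.from_rotvec(s['tool_rot']).as_matrix()
    T=lambda uv,z:((plane('wrist',uv,z,s)-s['position'])@R*1e3).round(1)
    print('plate near',T([[267,90.7]],.045),'plate L/R',T([[242.6,60],[291.4,60]],.045).tolist(),'far',T([[267,10.9]],.0545),'spigot near base',T([[267,69.6]],.045))
zr=s['position'][2]+.0057
print('pan',T([[260,139.2],[202.5,139.2],[316.5,139.2],[203.2,150],[316.4,150]],zr))
```

```text
plate near [[100.    7.1 115.5]] plate L/R [[126.0, -14.8, 115.5], [126.0, 28.7, 115.5]] far [[162.    6.5 106. ]] spigot near base [[118.    7.  115.5]]
plate near [[100.    7.1 115.6]] plate L/R [[126.0, -14.8, 115.6], [126.1, 28.7, 115.6]] far [[162.1   6.5 106.1]] spigot near base [[118.    7.  115.6]]
plate near [[100.    7.1 115.7]] plate L/R [[126.1, -14.8, 115.7], [126.1, 28.7, 115.7]] far [[162.1   6.5 106.2]] spigot near base [[118.    7.  115.7]]
pan [[ 63.9   0.4  -5.7]
 [ 63.9 -28.9  -5.7]
 [ 63.9  29.2  -5.7]
 [ 58.5 -28.9  -5.7]
 [ 58.4  29.4  -5.7]]
```

Call:
send_rows(xyz=[[7, 0.3, 0], [22, 1, 0], [42, 2, 0], [64, 3, 0], [86, 4, 0], [106, 5, 0], [122, 6, 10], [132, 6.4, 30], [136.3, 6.7, 50], [136.3, 6.7, 60]], dr=[[0, 0, 0], [0, 0, 0.001], [0, 0, 0.001], [0, 0, 0.001], [0, 0, 0.001], [0, 0, 0.001], [0, 0, 0.001], [0, 0, 0.001], [0, 0, 0.001], [0, 0, 0.001]])

```text
time: 9.53
position: [0.6029, -0.0759, 0.0984]
tool_rot: [-2.182, -2.255, 0.001]
ft_force: [-0.5, 0.3, -1.8]
grip_width: 0.662
grip_force: 50.0
```

Run:
```python
from h import *
get_image('top');get_image('top')
for n in('side','top'): cv2.imwrite(f'pics/{n}1.png',get_image(n)[:,:,::-1])
s=get_state();print(s['position'],s['ft_force'],s['torque']); go([.6033,-.077,.09],.033)
a=cv2.imread('pics/side1.png')
u,v=proj('side',[.603,-.077,.06])[0].astype(int)
cv2.imwrite('pics/s1c.png',cv2.resize(a[v-60:v+60,u-80:u+80],None,fx=5,fy=5,interpolation=cv2.INTER_CUBIC))
```

```text
[ 0.60446358 -0.07979183  0.10127686] [ 0.91274234 -1.21637184 -1.41616886] [-0.0792311   0.00224704  0.02821953]
pos [ 0.6045 -0.0798  0.1013] shift [ 2.8 -1.1 11.3] dr [ 0.0007  0.0006 -0.0043]
```

View pics/s1c.png

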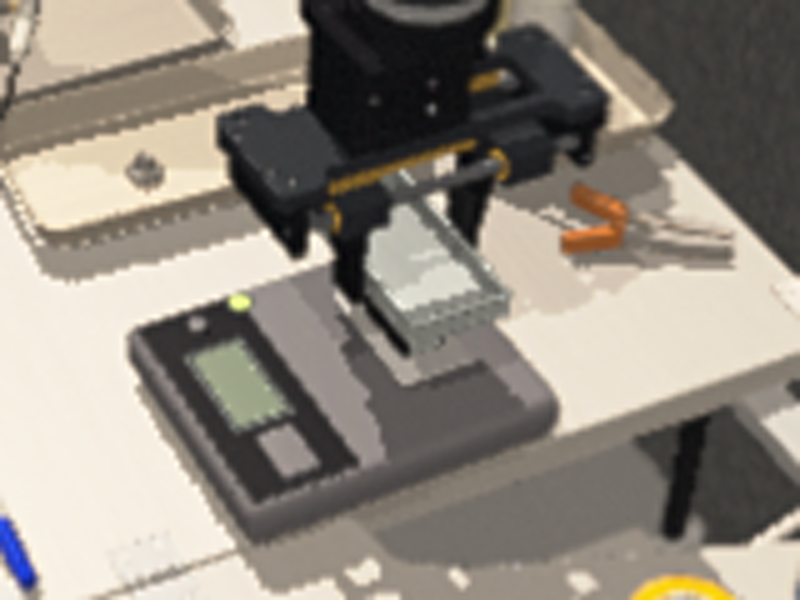

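Call:
send_rows(xyz=[[0, 0, 3], [0, 0, 7], [0, 0, 11], [0, 0, 14], [0, 0, 16.5], [0, 0, 18.5], [0, 0, 20], [0, 0, 21.5], [0, 0, 23], [0, 0, 23]], dr=[[0, 0, 0], [0, 0, 0], [0, 0, 0], [0, 0, 0], [0, 0, 0], [0, 0, 0], [0, 0, 0], [0, 0, 0], [0, 0, 0], [0, 0, 0]])

```text
time: 10.57
position: [0.6041, -0.0786, 0.0773]
tool_rot: [-2.188, -2.254, 0.0]
ft_force: [-0.2, 0.2, -2.4]
grip_width: 0.664
grip_force: 50.0
```

Run:
```python
from h import *
for _ in range(4):
    s=get_state();print(s['position'].round(4),s['ft_force'].round(2),s['torque'].round(2)); get_image('side')
```

```text
[ 0.6041 -0.0786  0.0773] [-0.23  0.24 -2.41] [-0.09  0.09 -0.03]
[ 0.6041 -0.0787  0.0774] [ 0.59 -0.38 -1.24] [-0.1   0.02  0.02]
[ 0.6042 -0.0787  0.0776] [ 0.8  -0.33 -1.92] [-0.12  0.05 -0.03]
[ 0.6043 -0.0787  0.0776] [-0.24 -0.76 -1.61] [-0.12  0.08 -0.01]
```

Call:
send_rows(xyz=[[0, 0, 0.5], [0, 0, 1], [0, 0, 1.5], [0, 0, 2], [0, 0, 2.5], [0, 0, 3], [0, 0, 3.5], [0, 0, 4], [0, 0, 4], [0, 0, 4]], dr=[[0, 0, 0], [0, 0, 0], [0, 0, 0], [0, 0, 0], [0, 0, 0], [0, 0, 0], [0, 0, 0], [0, 0, 0], [0, 0, 0], [0, 0, 0]])

```text
time: 11.6
position: [0.6042, -0.0787, 0.0736]
tool_rot: [2.188, 2.254, 0.0]
ft_force: [-1.0, -0.1, -1.2]
grip_width: 0.66
grip_force: 50.0
```

```bash
cat > f.py <<'E'
from h import *
L=[]
for _ in range(4):
    s=get_state();L.append(np.r_[s['position']*1e3,s['ft_force'],s['torque']]); get_image('side')
print(s['time'],np.mean(L,0).round(2))
E
python3 f.py
```

```text
11.75 [ 6.0424e+02 -7.8720e+01  7.3580e+01 -1.9000e-01 -1.6000e-01 -1.3900e+00
 -6.0000e-02  3.0000e-02  1.0000e-02]
```

Call:
send_rows(xyz=[[0, 0, 0.4], [0, 0, 0.8], [0, 0, 1.2], [0, 0, 1.6], [0, 0, 2], [0, 0, 2.4], [0, 0, 2.8], [0, 0, 3.2], [0, 0, 3.6], [0, 0, 4]], dr=[[0, 0, 0], [0, 0, 0], [0, 0, 0], [0, 0, 0], [0, 0, 0], [0, 0, 0], [0, 0, 0], [0, 0, 0], [0, 0, 0], [0, 0, 0]])

```text
time: 12.63
position: [0.6044, -0.0791, 0.0699]
tool_rot: [2.188, 2.254, 0.0]
ft_force: [-1.1, -1.5, 3.6]
grip_width: 0.66
grip_force: 50.0
```

```bash
python3 f.py
```

```text
12.7833 [ 6.0446e+02 -7.9070e+01  6.9910e+01 -7.4000e-01 -1.4600e+00  3.1800e+00
 -5.7000e-01  2.1000e-01  1.0000e-02]
```

Call:
send_rows(xyz=[[0, 0, 0.2], [0, 0, 0.4], [0, 0, 0.6], [0, 0, 0.8], [0, 0, 1], [0, 0, 1.2], [0, 0, 1.4], [0, 0, 1.6], [0, 0, 1.8], [0, 0, 2]], dr=[[0, 0, 0], [0, 0, 0], [0, 0, 0], [0, 0, 0], [0, 0, 0], [0, 0, 0], [0, 0, 0], [0, 0, 0], [0, 0, 0], [0, 0, 0]])

```text
time: 13.67
position: [0.6045, -0.0789, 0.068]
tool_rot: [2.188, 2.254, 0.001]
ft_force: [0.3, -3.0, 6.7]
grip_width: 0.66
grip_force: 50.0
```

```bash
python3 f.py
```

```text
13.8167 [ 6.0447e+02 -7.8910e+01  6.8080e+01 -1.0000e+00 -2.2700e+00  6.5300e+00
 -6.5000e-01  4.0000e-01  2.0000e-02]
```

Call:
send_rows(xyz=[[0, 0, 0.2], [0, 0, 0.4], [0, 0, 0.6], [0, 0, 0.8], [0, 0, 1], [0, 0, 1.2], [0, 0, 1.2], [0, 0, 1.2], [0, 0, 1.2], [0, 0, 1.2]], dr=[[0, 0, 0], [0, 0, 0], [0, 0, 0], [0, 0, 0], [0, 0, 0], [0, 0, 0], [0, 0, 0], [0, 0, 0], [0, 0, 0], [0, 0, 0]])

```text
time: 14.7
position: [0.6044, -0.0789, 0.0672]
tool_rot: [2.188, 2.254, 0.001]
ft_force: [-1.3, -1.4, 8.6]
grip_width: 0.661
grip_force: 50.0
```

```bash
python3 f.py
```

```text
14.85 [ 6.0447e+02 -7.8910e+01  6.7210e+01 -1.6300e+00 -1.7700e+00  8.2500e+00
 -5.8000e-01  5.8000e-01  2.0000e-02]
```

Call:
send_rows(xyz=[[0, 0, 0.2], [0, 0, 0.4], [0, 0, 0.6], [0, 0, 0.8], [0, 0, 1], [0, 0, 1], [0, 0, 1], [0, 0, 1], [0, 0, 1], [0, 0, 1]], dr=[[0, 0, 0], [0, 0, 0], [0, 0, 0], [0, 0, 0], [0, 0, 0], [0, 0, 0], [0, 0, 0], [0, 0, 0], [0, 0, 0], [0, 0, 0]])

```text
time: 15.73
position: [0.6044, -0.079, 0.0656]
tool_rot: [2.188, 2.254, 0.0]
ft_force: [-0.2, -2.0, 4.7]
grip_width: 0.66
grip_force: 50.0
```

```bash
python3 f.py
```

```text
15.8833 [ 6.0445e+02 -7.8930e+01  6.5590e+01 -7.6000e-01 -2.2400e+00  5.5400e+00
 -6.5000e-01  2.2000e-01  5.0000e-02]
```

Call:
send_rows(xyz=[[0, 0, -0.5], [0, 0, -1], [0, 0, -1.5], [0, 0, -1.8], [0, 0, -1.8], [0, 0, -1.8], [0, 0, -1.8], [0, 0, -1.8], [0, 0, -1.8], [0, 0, -1.8]], dr=[[0, 0, 0], [0, 0, 0], [0, 0, 0], [0, 0, 0], [0, 0, 0], [0, 0, 0], [0, 0, 0], [0, 0, 0], [0, 0, 0], [0, 0, 0]])

```text
time: 16.77
position: [0.6044, -0.0789, 0.0672]
tool_rot: [2.188, 2.254, 0.0]
ft_force: [2.4, -4.0, 1.2]
grip_width: 0.662
grip_force: 50.0
```

```bash
python3 f.py
```

```text
16.9167 [ 6.0441e+02 -7.8920e+01  6.7200e+01  2.4800e+00 -4.0100e+00  7.2000e-01
 -9.4000e-01 -5.0000e-01  3.0000e-02]
```

Call:
send_rows(xyz=[[0, 0, 0], [0, 0, 0], [0, 0, 0], [0, 0, 0], [0, 0, 0], [0, 0, 0], [0, 0, 0], [0, 0, 0], [0, 0, 0], [0, 0, 0]], dr=[[0, 0, 0], [0, 0, 0], [0, 0, 0], [0, 0, 0], [0, 0, 0], [0, 0, 0], [0, 0, 0], [0, 0, 0], [0, 0, 0], [0, 0, 0]], jaw=87)

```text
time: 17.8
position: [0.6042, -0.0787, 0.0672]
tool_rot: [-2.188, -2.254, -0.0]
ft_force: [0.1, 0.4, 0.1]
grip_width: 0.997
grip_force: 0.0
```

Call:
send_rows(xyz=[[0, 0, -5], [0, 0, -15], [0, 0, -30], [0, 0, -45], [0, 0, -60], [0, 0, -75], [0, 0, -85], [0, 0, -90], [0, 0, -90], [0, 0, -90]], dr=[[0, 0, 0], [0, 0, 0], [0, 0, 0], [0, 0, 0], [0, 0, 0], [0, 0, 0], [0, 0, 0], [0, 0, 0], [0, 0, 0], [0, 0, 0]])

```text
time: 18.63
position: [0.6041, -0.0786, 0.1571]
tool_rot: [-2.188, -2.254, -0.0]
ft_force: [0.4, 0.1, -0.4]
grip_width: 1.003
grip_force: 0.0
```

```bash
python3 f.py
python3 - <<'E'
from h import *
go([.5091-.000,-.1296,.10],.033)
E
```

```text
18.7833 [ 6.0376e+02 -7.8570e+01  1.5647e+02  3.7000e-01 -1.5000e-01 -3.1000e-01
 -9.0000e-02  6.0000e-02 -1.0000e-02]
pos [ 0.6036 -0.0786  0.1562] shift [-48.2 -95.9  56.3] dr [-0.0017 -0.     -0.0029]
```

Call:
send_rows(xyz=[[-5, -10, 0], [-14, -28, 0], [-24, -48, 0], [-34, -68, 0], [-43, -86, 0], [-48, -96, 0], [-48, -96, 0], [-48, -96, 0], [-48, -96, 0], [-48, -96, 0]], dr=[[0, 0, 0], [0, 0, 0], [0, 0, 0], [0, 0, 0], [0, 0, 0], [0, 0, 0], [0, 0, 0], [0, 0, 0], [0, 0, 0], [0, 0, 0]], jaw=0, grip_force=15)

```text
time: 19.67
position: [0.5107, -0.1287, 0.1572]
tool_rot: [2.186, 2.256, 0.0]
ft_force: [-0.4, -0.4, 0.4]
grip_width: 0.328
grip_force: 0.0
```

```bash
python3 f.py
python3 - <<'E'
from h import *
s,im=shot('w8'); g=cv2.cvtColor(im,cv2.COLOR_BGR2GRAY).astype(int)
print(s['grip_width'])
R=Ro.from_rotvec(s['tool_rot']).as_matrix()
a=.033; M=np.array([[np.cos(a),-np.sin(a)],[np.sin(a),np.cos(a)]])
for z in (.073,.077):
  c=np.array([[M@[x,y]+[.6033,-.0767] for x,y in((-.029,.06),(.029,.06),(.029,-.06),(-.029,-.06))]]).reshape(-1,2)
  print(z,proj('wrist',np.c_[c,np.full(4,z)],s).round(1).tolist())
for r in (90,120): print(r,list(enumerate(g[r,335:480].tolist(),335)))
E
```

```text
19.8167 [ 5.1049e+02 -1.2885e+02  1.5707e+02 -1.5000e-01  4.0000e-02  3.0000e-02
 -9.0000e-02  3.0000e-02 -1.0000e-02]
0.13978043537907342
0.073 [[341.8, 73.9], [413.3, 74.8], [395.4, 216.3], [332.2, 216.6]]
0.077 [[343.3, 73.0], [416.1, 74.0], [397.5, 217.8], [333.4, 218.2]]
90 [(335, 115), (336, 109), (337, 96), (338, 84), (339, 78), (340, 66), (341, 76), (342, 109), (343, 154), (344, 173), (345, 168), (346, 128), (347, 108), (348, 107), (349, 107), (350, 109), (351, 108), (352, 111), (353, 110), (354, 111), (355, 111), (356, 107), (357, 110), (358, 110), (359, 105), (360, 109), (361, 107), (362, 105), (363, 108), (364, 107), (365, 103), (366, 110), (367, 108), (368, 108), (369, 102), (370, 105), (371, 109), (372, 108), (373, 108), (374, 109), (375, 110), (376, 111), (377, 108), (378, 105), (379, 106), (380, 104), (381, 106), (382, 104), (383, 103), (384, 110), (385, 108), (386, 105), (387, 106), (388, 107), (389, 106), (390, 108), (391, 105), (392, 106), (393, 102), (394, 104), (395, 102), (396, 100), (397, 104), (398, 107), (399, 109), (400, 106), (401, 105), (402, 97), (403, 85)
[... 1939 characters left out ...]
81), (422, 182), (423, 179), (424, 177), (425, 177), (426, 179), (427, 178), (428, 180), (429, 180), (430, 179), (431, 174), (432, 177), (433, 177), (434, 175), (435, 175), (436, 178), (437, 181), (438, 181), (439, 183), (440, 180), (441, 177), (442, 178), (443, 182), (444, 182), (445, 183), (446, 179), (447, 180), (448, 177), (449, 179), (450, 180), (451, 192), (452, 205), (453, 207), (454, 208), (455, 208), (456, 208), (457, 208), (458, 205), (459, 207), (460, 207), (461, 208), (462, 207), (463, 207), (464, 207), (465, 209), (466, 205), (467, 208), (468, 208), (469, 208), (470, 212), (471, 208), (472, 207), (473, 208), (474, 206), (475, 210), (476, 209), (477, 206), (478, 205), (479, 204)]
```

Run:
```python
from h import *
s,im=load('w8'); g=cv2.cvtColor(im,cv2.COLOR_BGR2GRAY).astype(float)
a=.033; M=np.array([[np.cos(a),-np.sin(a)],[np.sin(a),np.cos(a)]])
W=lambda x,y,z: np.r_[M@[x,y]+[.6033,-.0767],z]
# scale rear top edge col at row 120
print('scale rear pred',proj('wrist',[W(.057,y,.034) for y in(.06,.03,0,-.03)],s).round(1).tolist(),'obs (450.7,120)')
print('scale front/left', proj('wrist',[W(-.133,.08,.034),W(.0,.08,.034),W(.057,.08,.034)],s).round(1).tolist())
c=380; print('col380',list(enumerate(g[30:90,c].astype(int).tolist(),30)))
for n in('side','top'):
    f=get_image(n)[:,:,::-1].copy(); cv2.imwrite(f'pics/{n}2.png',f)
    h=cv2.cvtColor(f,cv2.COLOR_BGR2GRAY)
    for z in(.073,.077): print(n,z,proj(n,[W(x,y,z) for x,y in((-.029,.06),(.029,.06),(.029,-.06),(-.029,-.06))]).round(1).tolist())
    for k,(x,y) in {'plate c':(0,0),'scale fr':(-.133,-.08),'fl':(-.133,.08),'rr':(.057,-.08)}.items(): print(k,proj(n,W(x,y,.034)).round(1))
f=cv2.imread('pics/side2.png',0)
u,v=proj('side',W(.0,-.06,.073))[0].astype(int); print(u,v); print(np.array2string(f[v-8:v+22,u-2:u+3].astype(int)))
```

```text
scale rear pred [[419.7, 82.0], [415.6, 114.8], [411.5, 146.0], [407.5, 175.5]] obs (450.7,120)
scale front/left [[217.3, 58.0], [362.0, 58.2], [422.4, 59.3]]
col380 [(30, 211), (31, 209), (32, 208), (33, 210), (34, 212), (35, 208), (36, 209), (37, 208), (38, 210), (39, 211), (40, 207), (41, 206), (42, 211), (43, 209), (44, 210), (45, 209), (46, 209), (47, 207), (48, 209), (49, 211), (50, 206), (51, 209), (52, 211), (53, 209), (54, 208), (55, 209), (56, 209), (57, 209), (58, 208), (59, 186), (60, 173), (61, 136), (62, 125), (63, 127), (64, 130), (65, 127), (66, 126), (67, 115), (68, 111), (69, 112), (70, 111), (71, 109), (72, 125), (73, 163), (74, 187), (75, 168), (76, 124), (77, 82), (78, 71), (79, 91), (80, 104), (81, 110), (82, 106), (83, 107), (84, 106), (85, 105), (86, 102), (87, 109), (88, 106), (89, 105)]
side 0.073 [[263.4, 172.5], [281.7, 166.6], [304.3, 192.6], [285.1, 199.5]]
side 0.077 [[263.4, 171.4], [281.8, 165.5], [304.4, 191.5], [285.2, 198.4]]
plate c [[282.6 192.9]]
scale fr [[252.4 228.4]]
fl [[226.6 189.9]]
rr [[315.8 204.7]]
top 0.073 [[215.3, 165.4], [211.8, 14
[... 198 characters left out ...]
]
294 196
[[187 189 212 209 127]
 [185 186 193 206 134]
 [187 186 187 189 179]
 [186 187 186 186 192]
 [186 187 186 186 195]
 [187 189 187 195 213]
 [192 192 197 216 219]
 [216 217 216 215 219]
 [215 210 207 174 153]
 [183 154 130 113 120]
 [120 120 117 116 122]
 [117 119 117 119 130]
 [117 122 114 101  92]
 [106 103  91  74  70]
 [ 74  73  72  70  70]
 [ 69  70  70  70  70]
 [ 70  71  74  73  75]
 [ 74  76  87  88  88]
 [ 89  88  89  89  89]
 [ 90  89  89  90  89]
 [ 88  90  89  89  89]
 [ 90  89  88  89  89]
 [ 90  89  90  90  88]
 [ 90  89  89  91  91]
 [ 90  92  92  92  93]
 [ 94  93  94  94  93]
 [ 96  93  92  88  85]
 [ 90  86  85  80  80]
 [ 83  79  78  75  74]
 [ 76  75  74  73  72]]
```

Call:
send_rows(xyz=[[0, -1, 10], [-0.5, -1, 25], [-0.5, -1, 45], [-0.5, -1, 65], [-0.5, -1, 80], [-0.5, -1, 90], [-0.5, -1, 95], [-0.5, -1, 97], [-0.5, -1, 97], [-0.5, -1, 97]], dr=[[0, 0, 0], [0, 0, 0], [0, 0, 0], [0, 0, 0], [0, 0, 0], [0, 0, 0], [0, 0, 0], [0, 0, 0], [0, 0, 0], [0, 0, 0]])

```text
time: 20.85
position: [0.5093, -0.1303, 0.0608]
tool_rot: [2.187, 2.254, 0.001]
ft_force: [-0.5, -0.8, 0.3]
grip_width: 0.005
grip_force: 0.0
```

```bash
python3 f.py
```

```text
21.0 [ 5.0942e+02 -1.3021e+02  6.0970e+01 -2.1000e-01 -5.3000e-01  2.0000e-01
 -8.0000e-02  4.0000e-02  0.0000e+00]
```

Call:
send_rows(xyz=[[0, 0, 1], [0, 0, 2], [0, 0, 3], [0, 0, 3.7], [0, 0, 4.3], [0, 0, 4.8], [0, 0, 5.2], [0, 0, 5.6], [0, 0, 6], [0, 0, 6]], dr=[[0, 0, 0], [0, 0, 0], [0, 0, 0], [0, 0, 0], [0, 0, 0], [0, 0, 0], [0, 0, 0], [0, 0, 0], [0, 0, 0], [0, 0, 0]])

```text
time: 21.88
position: [0.5087, -0.1301, 0.0543]
tool_rot: [-2.188, -2.254, -0.0]
ft_force: [-1.3, -0.3, 4.0]
grip_width: 0.006
grip_force: 2.3
```

```bash
python3 f.py
```

```text
22.0333 [ 5.0866e+02 -1.3006e+02  5.4290e+01 -2.1600e+00  2.5000e-01  4.2500e+00
  3.0000e-02  4.9000e-01  1.0000e-02]
```

Call:
send_rows(xyz=[[0, 0, 0.3], [0, 0, 0.6], [0, 0, 0.9], [0, 0, 0.9], [0, 0, 0.9], [0, 0, 0.9], [0, 0, 0.9], [0, 0, 0.9], [0, 0, 0.9], [0, 0, 0.9]], dr=[[0, 0, 0], [0, 0, 0], [0, 0, 0], [0, 0, 0], [0, 0, 0], [0, 0, 0], [0, 0, 0], [0, 0, 0], [0, 0, 0], [0, 0, 0]])

```text
time: 22.92
position: [0.5087, -0.1301, 0.0535]
tool_rot: [-2.188, -2.254, -0.0]
ft_force: [-3.0, 1.3, 6.2]
grip_width: 0.001
grip_force: 3.2
```

```bash
python3 f.py
```

```text
23.0667 [ 5.0869e+02 -1.3007e+02  5.3470e+01 -2.9700e+00  9.5000e-01  6.4200e+00
  9.0000e-02  7.0000e-01 -1.0000e-02]
```

Call:
send_rows(xyz=[[0, 0, 0.2], [0, 0, 0.4], [0, 0, 0.4], [0, 0, 0.4], [0, 0, 0.4], [0, 0, 0.4], [0, 0, 0.4], [0, 0, 0.4], [0, 0, 0.4], [0, 0, 0.4]], dr=[[0, 0, 0], [0, 0, 0], [0, 0, 0], [0, 0, 0], [0, 0, 0], [0, 0, 0], [0, 0, 0], [0, 0, 0], [0, 0, 0], [0, 0, 0]])

```text
time: 23.95
position: [0.5087, -0.1301, 0.0534]
tool_rot: [-2.188, -2.254, -0.0]
ft_force: [-3.7, 1.3, 9.3]
grip_width: 0.004
grip_force: 4.6
```

```bash
python3 f.py
```

```text
24.1 [ 5.0870e+02 -1.3006e+02  5.3410e+01 -3.9300e+00  1.5000e+00  9.5800e+00
  1.5000e-01  9.0000e-01  0.0000e+00]
```

Call:
send_rows(xyz=[[0, 0, -3], [0, 0, -8], [0, 0, -20], [0, 0, -40], [0, 0, -60], [0, 0, -80], [0, 0, -100], [0, 0, -115], [0, 0, -125], [0, 0, -125]], dr=[[0, 0, 0], [0, 0, 0], [0, 0, 0], [0, 0, 0], [0, 0, 0], [0, 0, 0], [0, 0, 0], [0, 0, 0], [0, 0, 0], [0, 0, 0]])

```text
time: 24.98
position: [0.5103, -0.1304, 0.1805]
tool_rot: [2.185, 2.252, 0.005]
ft_force: [0.6, 0.4, 0.5]
grip_width: 0.007
grip_force: 0.0
```

```bash
python3 f.py
python3 - <<'E'
from h import *
go([.60,-.2,.2],.033)
E
```

```text
25.1333 [ 5.0917e+02 -1.3013e+02  1.7856e+02  4.8000e-01  4.4000e-01 -2.1000e-01
 -8.0000e-02  5.0000e-02  1.0000e-02]
pos [ 0.508  -0.1299  0.1768] shift [-72.8  89.8 -23.4] dr [-0.0018 -0.0002 -0.003 ]
```

Call:
send_rows(xyz=[[0, 10, 0], [0, 30, 3], [0, 55, 7], [0, 80, 11], [0, 105, 15], [0, 128, 18], [0, 145, 20], [0.5, 151, 20.7], [0.5, 151, 20.7], [0.5, 151, 20.7]], dr=[[0, 0, 0], [0, 0, 0], [0, 0, 0], [0, 0, 0], [0, 0, 0], [0, 0, 0], [0, 0, 0], [0, 0, 0], [0, 0, 0], [0, 0, 0]], jaw=87)

```text
time: 26.02
position: [0.659, -0.1253, 0.1561]
tool_rot: [-2.187, -2.253, 0.003]
ft_force: [-0.1, -0.1, -1.2]
grip_width: 0.677
grip_force: 0.0
```

```bash
python3 f.py
python3 - <<'E'
from h import *
s,im=shot('w9'); s8,im8=load('w8')
R=Ro.from_rotvec(s8['tool_rot']).as_matrix()
p8=np.array([.51049,-.12885,.15707]); s8['position']=p8
s9=dict(position=p8+R@[0,.15,0],tool_rot=s8['tool_rot'])
print('measured',s['position'],'vs cmd-based',s9['position'],s['tool_rot'],s8['tool_rot'])
a=.033; M=np.array([[np.cos(a),-np.sin(a)],[np.sin(a),np.cos(a)]])
for z in (.073,.077):
  c=np.array([M@[x,y]+[.6033,-.0767] for x,y in((-.029,.06),(.029,.06),(.029,-.06),(-.029,-.06))])
  print(z,proj('wrist',np.c_[c,np.full(4,z)],s9).round(1).tolist())
g=cv2.cvtColor(im,cv2.COLOR_BGR2GRAY).astype(int)
for r in (90,120): print(r,list(enumerate(g[r,105:200].tolist(),105)))
print(list(enumerate(g[55:90,140].tolist(),55)))
E
```

```text
26.1667 [ 6.5883e+02 -1.2544e+02  1.5682e+02  8.0000e-02  6.4000e-01 -9.0000e-02
 -1.0000e-01  6.0000e-02  1.0000e-02]
measured [ 0.65894687 -0.12540309  0.15762583] vs cmd-based [ 0.66041891 -0.12423264  0.15703634] [-2.18864855e+00 -2.25365486e+00 -8.95158924e-04] [ 2.18690693e+00  2.25529404e+00 -6.58467694e-04]
0.073 [[152.8, 74.8], [225.5, 73.9], [230.0, 217.0], [166.1, 217.1]]
0.077 [[150.9, 74.0], [224.8, 73.0], [229.5, 218.5], [164.6, 218.6]]
90 [(105, 33), (106, 41), (107, 38), (108, 38), (109, 38), (110, 42), (111, 38), (112, 34), (113, 40), (114, 44), (115, 37), (116, 38), (117, 44), (118, 38), (119, 37), (120, 43), (121, 40), (122, 42), (123, 40), (124, 38), (125, 39), (126, 42), (127, 37), (128, 38), (129, 43), (130, 43), (131, 42), (132, 38), (133, 64), (134, 114), (135, 125), (136, 128), (137, 127), (138, 128), (139, 123), (140, 123), (141, 129), (142, 127), (143, 126), (144, 128), (145, 129), (146, 128), (147, 126), (148, 129), (149, 125), (150, 128), (151, 128), (152, 131), (153, 127), (154, 129), (155, 127), (156, 131), (157, 160), (158, 194), (159, 200), (160, 173)
[... 1273 characters left out ...]
), (174, 177), (175, 186), (176, 202), (177, 206), (178, 205), (179, 209), (180, 207), (181, 213), (182, 213), (183, 211), (184, 208), (185, 209), (186, 209), (187, 205), (188, 207), (189, 209), (190, 204), (191, 204), (192, 203), (193, 209), (194, 203), (195, 202), (196, 201), (197, 208), (198, 206), (199, 206)]
[(55, 207), (56, 207), (57, 206), (58, 203), (59, 189), (60, 170), (61, 126), (62, 123), (63, 129), (64, 134), (65, 128), (66, 130), (67, 134), (68, 130), (69, 130), (70, 129), (71, 129), (72, 133), (73, 126), (74, 130), (75, 132), (76, 130), (77, 130), (78, 130), (79, 130), (80, 129), (81, 126), (82, 129), (83, 131), (84, 125), (85, 127), (86, 128), (87, 123), (88, 127), (89, 128)]
```

Run:
```python
from h import *
s8,im8=load('w8'); s9,im9=load('w9'); R=Ro.from_rotvec(s8['tool_rot']).as_matrix()
g8=cv2.cvtColor(im8,cv2.COLOR_BGR2GRAY).astype(int)
def tri(u8,u9,r,b):
    q=dict(tool_rot=s8['tool_rot'],position=np.zeros(3))
    p,d8=ray('wrist',[[u8,r]],q); p,d9=ray('wrist',[[u9,r]],q)
    a=(d8@R)[0];c=(d9@R)[0]   # tool axes
    # a*t = (0,b)+c*t in tool y
    t=b/(a[1]/a[2]-c[1]/c[2]); return .157-t-((p@R)[2])
print('r90',list(enumerate(g8[90,250:345].tolist(),250)))
print('r120',list(enumerate(g8[120,255:300].tolist(),255)))
for b in(.1483,.15): print(b,[round(tri(u,v,r,b),4) for u,v,r in((341.9,157.1,90),(339.9,159.6,120))])
np.save('pics/tri.npy',0)
```

```text
r90 [(250, 50), (251, 48), (252, 48), (253, 47), (254, 47), (255, 44), (256, 45), (257, 43), (258, 46), (259, 40), (260, 41), (261, 41), (262, 38), (263, 46), (264, 44), (265, 41), (266, 42), (267, 43), (268, 42), (269, 42), (270, 42), (271, 40), (272, 39), (273, 44), (274, 41), (275, 43), (276, 44), (277, 44), (278, 45), (279, 45), (280, 43), (281, 44), (282, 41), (283, 44), (284, 43), (285, 42), (286, 42), (287, 43), (288, 44), (289, 41), (290, 45), (291, 76), (292, 106), (293, 113), (294, 117), (295, 124), (296, 126), (297, 127), (298, 129), (299, 130), (300, 129), (301, 129), (302, 127), (303, 127), (304, 128), (305, 130), (306, 127), (307, 128), (308, 127), (309, 129), (310, 127), (311, 128), (312, 126), (313, 130), (314, 134), (315, 130), (316, 127), (317, 131), (318, 131), (319, 129), (320, 127), (321, 129), (322, 126), (323, 129), (324, 128), (325, 127), (326, 129), (327, 130), (328, 124), (329, 131), (330, 129), (331, 126), (332, 123), (333, 111), (334, 110), (335, 115), (336, 109), (337, 96), (338, 84), (339, 78), (340, 66), (341, 76), (342, 109), (343, 154), (344, 173)]
r120 [(255, 117), (256, 115), (257, 114), (258, 117), (259, 116), (260, 115), (261, 114), (262, 115), (263, 112), (264, 117), (265, 115), (266, 117), (267, 116), (268, 113), (269, 116), (270, 116), (271, 116), (272, 113), (273, 80), (274, 71), (275, 79), (276, 79), (277, 47), (278, 39), (279, 33), (280, 34), (281, 43), (282, 35), (283, 35), (284, 39), (285, 37), (286, 36), (287, 38), (288, 34), (289, 29), (290, 53), (291, 100), (292, 112), (293, 106), (294, 109), (295, 108), (296, 110), (297, 110), (298, 110), (299, 111)]
0.1483 [np.float64(0.0738), np.float64(0.0739)]
0.15 [np.float64(0.0712), np.float64(0.0713)]
```

Run:
```python
from h import *
go([.60,.07,.19],.0)
```

```text
pos [ 0.6591 -0.1253  0.1577] shift [196.9 -53.3 -32.2] dr [ 0.0006 -0.0005  0.0295]
```

Call:
send_rows(xyz=[[15, -5, -10], [45, -13, -25], [80, -22, -32], [115, -32, -32], [145, -40, -32], [172, -47, -32], [190, -52, -32], [197, -53, -32], [197, -53, -32], [197, -53, -32]], dr=[[0, 0, 0.003], [0, 0, 0.008], [0, 0, 0.015], [0, 0, 0.02], [0, 0, 0.025], [0, 0, 0.028], [0, 0, 0.03], [0, 0, 0.03], [0, 0, 0.03], [0, 0, 0.03]])

```text
time: 27.1
position: [0.601, 0.0691, 0.1895]
tool_rot: [2.221, 2.22, 0.0]
ft_force: [0.2, -0.9, 0.0]
grip_width: 1.0
grip_force: 0.0
```

```bash
cat > nub.py <<'E'
from h import *
def nubs(s,im):
    g=cv2.cvtColor(im,cv2.COLOR_BGR2GRAY); R=Ro.from_rotvec(s['tool_rot']).as_matrix()
    m=(g<110).astype(np.uint8); m[205:]=0
    cs,_=cv2.findContours(cv2.morphologyEx(m,cv2.MORPH_CLOSE,np.ones((3,3))),cv2.RETR_EXTERNAL,cv2.CHAIN_APPROX_NONE)
    for c in cs:
        A=cv2.contourArea(c); x,y,w,h=cv2.boundingRect(c)
        if 100<A<3000 and w<70 and h<70:
            (u,v),r=cv2.minEnclosingCircle(c); print(A,(x,y,w,h),plane('wrist',[[x+w/2,y+h/2]],.008,s)[0].round(4),((plane('wrist',[[x+w/2,y+h/2]],.008,s)-s['position'])@R*1e3).round(1))
E
python3 - <<'E'
from nub import *
for _ in range(6): get_image('top')
s,im=shot('wa'); print(s['time'],s['position'],s['tool_rot']); nubs(s,im)
g=cv2.cvtColor(im,cv2.COLOR_BGR2GRAY)
for P in([.5475,.1597,.008],[.6513,.1652,.008]):
    u,v=proj('wrist',P,s)[0].round().astype(int); print(u,v); print('\n'.join(' '.join('%3d'%x for x in row) for row in g[v-26:v+27:2,u-30:u+31:2]))
E
```

```text
27.4 [0.60100089 0.06875462 0.18911879] [ 2.22361579e+00  2.21872230e+00 -4.19108095e-04]
139.5 (205, 106, 18, 15) [0.5484 0.1507 0.008 ] [[ 81.9 -52.8 181.1]]
260.5 (293, 97, 20, 23) [0.6519 0.156  0.008 ] [[ 87.4  50.7 181.1]]
213 105
171 168 169 172 171 168 173 171 169 173 171 171 170 170 170 169 169 169 172 171 174 172 172 171 171 172 173 174 173 173 173
167 169 169 170 168 171 171 173 169 171 172 167 169 171 169 169 172 170 173 175 172 175 172 172 175 170 171 175 174 173 173
173 171 172 173 173 171 172 171 173 171 169 169 171 170 173 170 173 171 171 170 169 168 173 170 170 173 174 170 175 170 171
170 172 174 171 173 172 174 172 172 173 174 173 175 171 171 170 170 173 170 171 171 171 170 170 170 171 172 173 170 169 170
171 168 170 170 172 172 171 174 169 171 171 172 168 173 172 171 174 170 172 171 170 173 171 172 174 168 171 171 173 171 172
169 171 174 171 170 171 176 173 173 171 170 172 176 171 173 171 171 174 174 172 171 173 173 175 173 175 171 172 172 174 172
170 170 173 171 172 171 171 172 172 172 172 170 172 172 171 173 171 173 171 175 175 171 173 173 172 172 174 174 173 174
[... 5140 characters left out ...]
 148 129  84  90  88 104 146 147 144 142 141 143 144 146 143 144 145 146 146 147
174 174 173 148 150 152 150 148 148 149 146 145 146 100  88 105 144 144 146 143 140 145 141 148 148 148 151 145 144 144 148
175 175 170 153 146 146 147 150 150 147 147 145 148 137 136 138 147 146 147 144 144 142 139 146 145 146 146 145 148 147 147
174 172 172 157 147 147 146 148 147 149 146 146 146 143 143 146 144 143 145 145 141 141 144 145 145 146 145 146 145 147 143
173 172 177 150 151 150 150 151 148 151 149 153 145 146 150 146 146 146 149 147 146 145 140 144 147 146 146 146 143 148 144
171 173 172 151 149 148 148 148 148 144 146 147 149 146 150 147 141 144 149 148 144 143 142 144 144 147 148 145 147 143 145
```

Run:
```python
from h import *
s,_=load('wa'); R=Ro.from_rotvec(s['tool_rot']).as_matrix()
P=plane('wrist',[[213,108.7],[303,103.5]],.006,s); print(P.round(4),((P-s['position'])@R*1e3).round(1)); print(proj('top',P))
L=[]
for _ in range(3): L.append(get_state()['position']);get_image('top')
print(np.mean(L,0))
f=get_image('top'); g=cv2.cvtColor(f,cv2.COLOR_RGB2GRAY)
for u,v in proj('top',P).round().astype(int): print('\n'.join(' '.join('%3d'%x for x in r) for r in g[v-9:v+10,u-9:u+10]));print()
```

```text
[[0.5472 0.1561 0.006 ]
 [0.652  0.1616 0.006 ]] [[ 87.3 -54.  183.1]
 [ 93.1  50.8 183.1]]
[[150.5622675  190.61752337]
 [145.31778813 151.54158262]]
[0.6008936  0.06941032 0.18910036]
 60  57  58  54  54  55  52  53  50  51 109 198 233 233 230 231 231 230 230
 57  57  56  56  56  55  54  53  47  48 100 193 234 233 230 230 231 230 231
 57  57  57  58  56  54  52  54  48  49 100 193 233 232 230 230 230 231 229
 57  59  57  57  55  57  53  51  47  48 100 194 235 233 229 229 229 229 229
 59  58  56  57  56  55  54  53  48  49  96 186 228 232 230 230 229 228 229
 58  59  57  56  57  56  55  54  52  46  78 146 192 213 227 231 231 231 230
 59  59  57  55  59  55  54  53  51  45  62 112 147 174 209 227 230 231 231
 60  60  57  59  57  54  52  55  50  49  55  87 117 130 162 190 201 216 229
 56  59  57  58  57  55  55  56  52  48  50  71  99 109 128 153 166 193 221
 60  59  59  58  56  54  54  54  51  49  54  81 104 108 121 144 160 197 225
 60  60  57  58  56  56  54  53  51  49  58  97 123 122 130 151 172 211 231
 58  60  56  56  58  56  55  53  52  48  59 101 133 141 149 167 199 225 232
 6
[... 1274 characters left out ...]
  38  28  26  27
 59  60  57  58  55  56  55  54  53  53  52  50  49  47  46  42  33  35  41
 59  59  58  58  58  55  54  53  53  53  52  51  50  48  45  44  45  46  53
 60  59  57  56  56  55  54  54  52  53  52  50  50  48  48  47  52  56  54
 58  59  57  58  56  54  56  54  54  56  52  51  51  49  44  49  52  55  56
 59  59  59  56  57  57  55  56  53  53  54  50  50  49  47  48  53  54  56
 60  60  58  57  56  56  55  55  52  53  54  50  49  48  46  48  52  55  56
 58  60  57  58  58  57  56  55  54  53  51  52  51  47  49  48  52  54  56
 59  59  58  57  56  58  57  54  54  54  54  51  50  50  46  49  51  55  54
 60  58  58  57  58  56  55  57  54  55  54  51  51  50  45  47  52  54  58
```

Run:
```python
from h import *
for n in('top','side'):
    g=cv2.imread(f'pics/{n}0.png',0)
    for nm,P in (('nA',[.5472,.1561,.006]),('nB',[.652,.1616,.006]),('spigot',[.6033,-.0767,.053])):
        u,v=proj(n,P)[0]; ui,vi=int(round(u)),int(round(v)); w=9
        sub=g[vi-w:vi+w+1,ui-w:ui+w+1].astype(int)
        print(n,nm,u.round(1),v.round(1),'window origin',ui-w,vi-w); print('\n'.join(' '.join('%3d'%x for x in r) for r in sub))
```

```text
top nA 150.6 190.6 window origin 142 182
200 198 198 198 198 200 200 199 199 200 201 202 201 199 198 198 199 198 199
197 199 198 197 200 200 200 199 198 200 201 203 202 198 197 198 200 199 199
199 199 197 200 198 200 200 200 199 200 202 201 200 200 198 199 199 199 196
198 199 199 199 199 201 201 201 199 202 201 202 201 199 197 196 197 197 195
198 199 199 200 200 201 201 199 196 196 198 197 194 195 198 197 195 196 196
199 197 199 198 199 201 200 187 171 162 157 157 159 175 192 200 200 198 198
199 198 199 200 199 200 193 174 148 134 118 113 122 140 172 192 195 198 200
200 198 198 201 200 190 174 159 143 136 126  96  96 104 132 158 164 181 195
199 198 198 199 198 182 157 139 131 140 129  90  84  90 107 126 136 159 185
200 197 201 200 200 183 160 149 145 143 118  88  87  89 102 117 132 162 191
199 198 199 199 199 186 167 158 142 125 105 102 104 100 105 125 142 175 197
199 199 199 201 197 184 170 165 151 135 128 128 122 115 121 139 165 189 201
200 198 200 200 200 191 179 166 154 141 135 128 118 126 143 165 187 199 200
199 197 200 199 199 199 193 178 155 136 131 127 134 158 179 190 197 200
[... 7120 characters left out ...]
 241 171 142 139
245 245 212  80  21  24  45 100  61  40  40  37  36  35  70 158 212 160 141
235 245 244 154  59  21  25  40  40  38  41  39  40  39  36  67 148 191 155
163 242 247 243 156  57  18  26  35  41  42  41  41  37  36  34  78 186 198
 94 202 245 247 245 129  37  22  29  37  39  40  36  29  23  23  37 124 241
 93 114 223 245 245 190 101  30  23  30  32  29  27  27  41  77  85 103 246
139  90 128 236 246 244 212  90  25  21  21  36  56  76  99 165 179 134 240
144 101  86 136 239 247 245 178  67  18  28  85 121 154 150 137 123 155 188
146 140  99  87 187 243 247 245 155  57  57 135 134 128 162 183 181 182 195
144 146 139  88 106 207 245 247 244 155 113 160 164 180 196 242 242 241 241
```

Call:
send_rows(xyz=[[10, -6, 0], [30, -18, 5], [50, -31, 20], [68, -42, 40], [80, -50, 60], [86, -54, 80], [86, -54, 100], [86, -54, 115], [86, -54, 125], [86, -54, 130]], dr=[[0, 0, 0], [0, 0, 0], [0, 0, 0], [0, 0, 0], [0, 0, 0], [0, 0, 0], [0, 0, 0], [0, 0, 0], [0, 0, 0], [0, 0, 0]], jaw=50, grip_force=25)

```text
time: 28.48
position: [0.5455, 0.1568, 0.0578]
tool_rot: [-2.22, -2.222, 0.003]
ft_force: [0.1, -0.2, 1.5]
grip_width: 0.572
grip_force: 0.0
```

Call:
send_rows(xyz=[[0, 0, 5], [0, 0, 12], [0, 0, 19], [0, 0, 26], [0, 0, 32], [0, 0, 36], [0, 0, 38], [0, 0, 38], [0, 0, 38], [0, 0, 38]], dr=[[0, 0, 0], [0, 0, 0], [0, 0, 0], [0, 0, 0], [0, 0, 0], [0, 0, 0], [0, 0, 0], [0, 0, 0], [0, 0, 0], [0, 0, 0]])

```text
time: 29.32
position: [0.547, 0.1563, 0.0215]
tool_rot: [2.221, 2.221, 0.001]
ft_force: [0.0, 1.0, 0.9]
grip_width: 0.571
grip_force: 0.0
```

```bash
python3 f.py
```

```text
29.4667 [ 5.4705e+02  1.5635e+02  2.1530e+01  1.7000e-01  6.4000e-01  2.0000e-02
 -8.0000e-02  7.0000e-02 -1.0000e-02]
```

Call:
send_rows(xyz=[[-1, 0, 1], [-1, 0, 1], [-1, 0, 1], [-1, 0, 1], [-1, 0, 1], [-1, 0, 1], [-1, 0, 1], [-1, 0, 1], [-1, 0, 1], [-1, 0, 1]], dr=[[0, 0, 0], [0, 0, 0], [0, 0, 0], [0, 0, 0], [0, 0, 0], [0, 0, 0], [0, 0, 0], [0, 0, 0], [0, 0, 0], [0, 0, 0]], jaw=10)

```text
time: 30.35
position: [0.5467, 0.1553, 0.0202]
tool_rot: [-2.221, -2.221, -0.0]
ft_force: [0.7, -0.6, 0.3]
grip_width: 0.226
grip_force: 24.7
```

Call:
send_rows(xyz=[[0, 0, -3], [0, 0, -10], [0, 0, -25], [0, 0, -45], [0, 0, -70], [0, 0, -95], [0, 0, -120], [0, 0, -140], [0, 0, -150], [0, 0, -150]], dr=[[0, 0, 0], [0, 0, 0], [0, 0, 0], [0, 0, 0], [0, 0, 0], [0, 0, 0], [0, 0, 0], [0, 0, 0], [0, 0, 0], [0, 0, 0]])

```text
time: 31.18
position: [0.5484, 0.1557, 0.1732]
tool_rot: [2.22, 2.22, 0.008]
ft_force: [-0.1, 0.3, -1.0]
grip_width: 0.22
grip_force: 24.7
```

```bash
python3 f.py
python3 - <<'E'
from h import *
s=get_state(); print(s['grip_width']*87,s['grip_force'])
go([.6033,-.0767,.19],np.pi/2+.033)
E
```

```text
31.3333 [ 5.4701e+02  1.5538e+02  1.7076e+02 -1.5000e-01  2.5000e-01 -5.2000e-01
 -8.0000e-02  5.0000e-02  3.0000e-02]
19.27773456170278 24.670191012119176
pos [0.5457 0.155  0.1686] shift [-231.7   57.5  -21.3] dr [-1.1000e-03  2.8000e-03  1.5378e+00]
```

Run:
```python
from h import *
print(get_state()['joint_positions'].round(3)); go([.6032,-.0525,.17],np.pi/2+.033)
go([.6032,-.0525,.17],.2)
```

```text
[-0.775  0.206  0.511  1.768 -0.107  1.198 -0.233]
pos [0.5457 0.155  0.1686] shift [-207.5   57.5   -1.4] dr [-1.1000e-03  2.8000e-03  1.5378e+00]
pos [0.5457 0.155  0.1686] shift [-207.5   57.5   -1.4] dr [-0.0026  0.0008 -0.2   ]
```

Call:
send_rows(xyz=[[-8, 2, 0], [-28, 8, 0], [-54, 15, 0], [-80, 22, 0], [-106, 30, 0], [-132, 37, 0], [-158, 44, 0], [-182, 50, 0], [-200, 55, 0], [-207, 57, 0]], dr=[[0, 0, 0.1], [0, 0, 0.22], [0, 0, 0.34], [0, 0, 0.46], [0, 0, 0.58], [0, 0, 0.7], [0, 0, 0.82], [0, 0, 0.94], [0, 0, 1.06], [0, 0, 1.16]])

```text
time: 32.22
position: [0.603, -0.0562, 0.1687]
tool_rot: [3.077, 0.624, -0.004]
ft_force: [-0.7, -0.2, -0.6]
grip_width: 0.22
grip_force: 24.7
```

```bash
python3 f.py
python3 - <<'E'
from h import *
s=get_state();print(s['grip_width']*87,s['grip_force'])
get_image('top');get_image('top')
go([.6032,-.0525,.11],np.pi/2+.033)
E
```

```text
32.3667 [ 6.0300e+02 -5.4800e+01  1.6869e+02 -1.8000e-01 -2.4000e-01 -2.3000e-01
 -8.0000e-02  1.5000e-01 -3.0000e-02]
19.475868260825973 24.670518963685026
pos [ 0.6033 -0.0501  0.1694] shift [-1.1  2.2 59.4] dr [-0.001   0.0012  0.3818]
```

Call:
send_rows(xyz=[[0, 0, 0], [0, 0, 0], [0, 1, 5], [0, 1, 15], [0, 1, 28], [0, 1, 42], [0, 1, 54], [0, 1, 60], [0, 1, 60], [0, 1, 60]], dr=[[0, 0, 0.1], [0, 0, 0.22], [0, 0, 0.33], [0, 0, 0.38], [0, 0, 0.38], [0, 0, 0.38], [0, 0, 0.38], [0, 0, 0.38], [0, 0, 0.38], [0, 0, 0.38]])

```text
time: 33.35
position: [0.6039, -0.0527, 0.1097]
tool_rot: [3.141, 0.049, -0.001]
ft_force: [-0.6, -0.5, 0.3]
grip_width: 0.221
grip_force: 24.7
```

```bash
python3 - <<'E'
from h import *
for _ in range(4): get_image('top')
E
python3 f.py
python3 - <<'E'
from h import *
s,im=shot('wb'); go([.6032,-.0525,.0815],np.pi/2+.033)
R=Ro.from_rotvec(s['tool_rot']).as_matrix()
a=.033; M=np.array([[np.cos(a),-np.sin(a)],[np.sin(a),np.cos(a)]])
c=np.array([M@[x,y]+[.604,-.0765] for x,y in((-.029,.06),(.029,.06),(.029,-.06),(-.029,-.06))])
print(proj('wrist',np.c_[c,np.full(4,.073)],s).round(1).tolist())
g=cv2.cvtColor(im,cv2.COLOR_BGR2GRAY).astype(int)
for r in (170,185): print(r,list(enumerate(g[r,0:512:3].tolist())))
for c in (200,230): print(c,list(enumerate(g[100:235,c].tolist(),100)))
E
```

```text
33.7 [ 6.0460e+02 -5.2730e+01  1.1082e+02  1.1000e-01  4.1000e-01  1.5000e-01
 -8.0000e-02  1.8000e-01  1.0000e-02]
pos [ 0.6043 -0.0526  0.1105] shift [-1.1 -0.2 29. ] dr [-0.0002 -0.0006 -0.0021]
[[213.7, 261.1], [209.7, 186.3], [380.9, 185.9], [372.0, 260.3]]
170 [(0, 114), (1, 115), (2, 222), (3, 224), (4, 223), (5, 227), (6, 227), (7, 227), (8, 222), (9, 227), (10, 228), (11, 228), (12, 228), (13, 223), (14, 227), (15, 227), (16, 225), (17, 241), (18, 239), (19, 240), (20, 241), (21, 240), (22, 241), (23, 239), (24, 238), (25, 238), (26, 238), (27, 236), (28, 239), (29, 237), (30, 232), (31, 169), (32, 84), (33, 115), (34, 152), (35, 150), (36, 154), (37, 155), (38, 153), (39, 151), (40, 152), (41, 149), (42, 153), (43, 161), (44, 226), (45, 225), (46, 225), (47, 224), (48, 224), (49, 225), (50, 224), (51, 226), (52, 222), (53, 224), (54, 222), (55, 225), (56, 224), (57, 225), (58, 221), (59, 225), (60, 224), (61, 223), (62, 225), (63, 223), (64, 223), (65, 210), (66, 134), (67, 137), (68, 130), (69, 128), (70, 126), (71, 125), (72, 123), (73, 128), (74, 124), (75, 127), (76, 12
[... 5533 characters left out ...]
, 123), (176, 123), (177, 121), (178, 123), (179, 123), (180, 117), (181, 123), (182, 118), (183, 95), (184, 102), (185, 136), (186, 177), (187, 191), (188, 185), (189, 150), (190, 110), (191, 107), (192, 116), (193, 114), (194, 110), (195, 109), (196, 111), (197, 114), (198, 112), (199, 114), (200, 115), (201, 113), (202, 113), (203, 111), (204, 116), (205, 114), (206, 112), (207, 105), (208, 115), (209, 124), (210, 142), (211, 146), (212, 146), (213, 146), (214, 149), (215, 150), (216, 142), (217, 145), (218, 144), (219, 128), (220, 103), (221, 77), (222, 63), (223, 54), (224, 35), (225, 33), (226, 29), (227, 27), (228, 24), (229, 24), (230, 22), (231, 26), (232, 26), (233, 23), (234, 22)]
```

Call:
send_rows(xyz=[[-1, 0, 4], [-1, 0, 9], [-1, 0, 14], [-1, 0, 18], [-1, 0, 22], [-1, 0, 25], [-1, 0, 27], [-1, 0, 28], [-1, 0, 29], [-1, 0, 29]], dr=[[0, 0, 0], [0, 0, 0], [0, 0, 0], [0, 0, 0], [0, 0, 0], [0, 0, 0], [0, 0, 0], [0, 0, 0], [0, 0, 0], [0, 0, 0]])

```text
time: 34.63
position: [0.6032, -0.0527, 0.0811]
tool_rot: [-3.141, -0.048, -0.0]
ft_force: [0.2, 0.3, 0.2]
grip_width: 0.223
grip_force: 24.7
```

```bash
python3 f.py
```

```text
34.7833 [ 6.0325e+02 -5.2680e+01  8.1260e+01  2.0000e-01  3.0000e-02  3.0000e-02
 -5.0000e-02  1.7000e-01  2.0000e-02]
```

No contact yet, base about 1 mm above the floor. Release and retreat.

Call:
send_rows(xyz=[[0, 0, 0.7], [0, 0, 0.7], [0, 0, 0.7], [0, 0, 0.7], [0, 0, 0.7], [0, 0, 0.7], [0, 0, 0.7], [0, 0, 0.7], [0, 0, 0.7], [0, 0, 0.7]], dr=[[0, 0, 0], [0, 0, 0], [0, 0, 0], [0, 0, 0], [0, 0, 0], [0, 0, 0], [0, 0, 0], [0, 0, 0], [0, 0, 0], [0, 0, 0]], jaw=28)

```text
time: 35.67
position: [0.6032, -0.0526, 0.0805]
tool_rot: [-3.141, -0.048, -0.0]
ft_force: [-0.2, -1.2, -0.6]
grip_width: 0.32
grip_force: 0.0
```

Call:
send_rows(xyz=[[0, 0, -1], [0, 0, -4], [0, 0, -10], [0, 0, -20], [0, 0, -35], [0, 0, -55], [0, 0, -75], [0, 0, -95], [0, 0, -105], [0, 0, -110]], dr=[[0, 0, 0], [0, 0, 0], [0, 0, 0], [0, 0, 0], [0, 0, 0], [0, 0, 0], [0, 0, 0], [0, 0, 0], [0, 0, 0], [0, 0, 0]])

```text
time: 36.5
position: [0.6042, -0.053, 0.193]
tool_rot: [-3.141, -0.048, -0.006]
ft_force: [0.2, 0.2, 0.2]
grip_width: 0.322
grip_force: 0.0
```

```bash
python3 f.py
python3 - <<'E'
from h import *
print(get_state()['grip_width']*87)
go([.652,.16,.19],0)
E
```

```text
36.65 [ 6.0372e+02 -5.2760e+01  1.9183e+02  1.2000e-01  6.0000e-02  1.3000e-01
 -7.0000e-02  1.6000e-01 -1.0000e-02]
28.07168942223853
pos [ 0.6026 -0.0525  0.1896] shift [  56.  -210.9   -0.5] dr [-1.2000e-03  1.0000e-03 -1.5399e+00]
```

Call:
send_rows(xyz=[[2, -8, 0], [7, -28, 0], [14, -53, 0], [21, -79, 0], [28, -105, 0], [35, -131, 0], [42, -157, 0], [48, -182, 0], [53, -202, 0], [56, -211, 0]], dr=[[0, 0, -0.1], [0, 0, -0.22], [0, 0, -0.34], [0, 0, -0.46], [0, 0, -0.58], [0, 0, -0.7], [0, 0, -0.82], [0, 0, -0.94], [0, 0, -1.06], [0, 0, -1.16]], jaw=50)

```text
time: 37.53
position: [0.6516, 0.1647, 0.1882]
tool_rot: [-2.589, -1.774, 0.003]
ft_force: [-1.1, 0.1, 0.2]
grip_width: 0.573
grip_force: 0.0
```

```bash
python3 - <<'E'
from h import *
for _ in range(6): get_image('top')
E
python3 f.py
python3 - <<'E'
from h import *
go([.6517,.1595,.06],0)
E
```

```text
37.9833 [ 6.5253e+02  1.5808e+02  1.9031e+02 -3.2000e-01  1.4000e-01  3.7000e-01
 -1.1000e-01  7.0000e-02  1.0000e-02]
pos [0.6526 0.1589 0.1906] shift [  0.2  -1.1 130.6] dr [ 1.000e-04  1.000e-04 -3.822e-01]
```

Call:
send_rows(xyz=[[0, 0, 0], [0, -1, 5], [0, -1, 20], [0, -1, 42], [0, -1, 65], [0, -1, 85], [0, -1, 105], [0, -1, 120], [0, -1, 128], [0, -1, 130]], dr=[[0, 0, -0.1], [0, 0, -0.22], [0, 0, -0.33], [0, 0, -0.38], [0, 0, -0.38], [0, 0, -0.38], [0, 0, -0.38], [0, 0, -0.38], [0, 0, -0.38], [0, 0, -0.38]])

```text
time: 38.87
position: [0.6506, 0.1598, 0.0587]
tool_rot: [-2.221, -2.22, 0.004]
ft_force: [-0.1, 0.3, -0.3]
grip_width: 0.576
grip_force: 0.0
```

Call:
send_rows(xyz=[[0, 0, 5], [0, 0, 12], [0, 0, 19], [0, 0, 26], [0, 0, 32], [0, 0, 37], [0, 0, 40], [0, 0, 40.5], [0, 0, 40.5], [0, 0, 40.5]], dr=[[0, 0, 0], [0, 0, 0], [0, 0, 0], [0, 0, 0], [0, 0, 0], [0, 0, 0], [0, 0, 0], [0, 0, 0], [0, 0, 0], [0, 0, 0]])

```text
time: 39.7
position: [0.6519, 0.1603, 0.0202]
tool_rot: [2.221, 2.221, 0.001]
ft_force: [-0.3, 0.7, -0.3]
grip_width: 0.577
grip_force: 0.0
```

```bash
python3 f.py
```

```text
39.85 [ 6.5197e+02  1.6036e+02  2.0340e+01  2.0000e-02  3.0000e-01  5.0000e-02
 -7.0000e-02  3.0000e-02 -0.0000e+00]
```

Call:
send_rows(xyz=[[-0.5, 0, 0.3], [-0.5, 0, 0.3], [-0.5, 0, 0.3], [-0.5, 0, 0.3], [-0.5, 0, 0.3], [-0.5, 0, 0.3], [-0.5, 0, 0.3], [-0.5, 0, 0.3], [-0.5, 0, 0.3], [-0.5, 0, 0.3]], dr=[[0, 0, 0], [0, 0, 0], [0, 0, 0], [0, 0, 0], [0, 0, 0], [0, 0, 0], [0, 0, 0], [0, 0, 0], [0, 0, 0], [0, 0, 0]], jaw=10)

```text
time: 40.73
position: [0.6517, 0.1599, 0.0197]
tool_rot: [-2.221, -2.221, -0.0]
ft_force: [0.5, 0.3, 1.1]
grip_width: 0.223
grip_force: 25.0
```

Call:
send_rows(xyz=[[0, 0, -3], [0, 0, -10], [0, 0, -25], [0, 0, -45], [0, 0, -70], [0, 0, -95], [0, 0, -120], [0, 0, -140], [0, 0, -150], [0, 0, -150]], dr=[[0, 0, 0], [0, 0, 0], [0, 0, 0], [0, 0, 0], [0, 0, 0], [0, 0, 0], [0, 0, 0], [0, 0, 0], [0, 0, 0], [0, 0, 0]])

```text
time: 41.57
position: [0.6536, 0.16, 0.174]
tool_rot: [2.22, 2.219, 0.009]
ft_force: [0.7, 0.4, -0.6]
grip_width: 0.228
grip_force: 25.0
```

```bash
python3 - <<'E'
from h import *
for _ in range(4): get_image('top')
E
python3 f.py
python3 - <<'E'
from h import *
s=get_state(); print(s['grip_width']*87,s['grip_force'])
go([.6042,-.1005,.17],np.pi/2+.033)
E
```

```text
41.9167 [ 6.5074e+02  1.5967e+02  1.6794e+02 -7.5000e-01 -2.0000e-01  6.0000e-02
 -5.0000e-02  6.0000e-02  1.0000e-02]
19.612584278733568 24.99990077514667
pos [0.6511 0.1597 0.1684] shift [-260.2  -46.9   -1.3] dr [-9.0000e-04  2.2000e-03  1.5378e+00]
```

Call:
send_rows(xyz=[[-10, -2, 0], [-36, -7, 0], [-68, -12, 0], [-100, -18, 0], [-133, -24, 0], [-166, -30, 0], [-198, -36, 0], [-230, -42, 0], [-252, -46, 0], [-260, -47.5, 0]], dr=[[0, 0, 0.1], [0, 0, 0.22], [0, 0, 0.34], [0, 0, 0.46], [0, 0, 0.58], [0, 0, 0.7], [0, 0, 0.82], [0, 0, 0.94], [0, 0, 1.06], [0, 0, 1.16]])

```text
time: 42.8
position: [0.6026, -0.106, 0.1697]
tool_rot: [3.077, 0.621, -0.001]
ft_force: [-0.7, -0.9, -1.0]
grip_width: 0.225
grip_force: 25.0
```

Call:
send_rows(xyz=[[0, 0, 0], [0, 0, 0], [0, 0, 5], [0, 0, 15], [0, 0, 28], [0, 0, 42], [0, 0, 54], [0, 0, 60], [0, 0, 60], [0, 0, 60]], dr=[[0, 0, 0.1], [0, 0, 0.22], [0, 0, 0.33], [0, 0, 0.377], [0, 0, 0.377], [0, 0, 0.377], [0, 0, 0.377], [0, 0, 0.377], [0, 0, 0.377], [0, 0, 0.377]])

```text
time: 43.63
position: [0.604, -0.1003, 0.1092]
tool_rot: [3.141, 0.053, -0.001]
ft_force: [0.5, 0.7, -0.2]
grip_width: 0.223
grip_force: 25.0
```

```bash
python3 - <<'E'
from h import *
for _ in range(5): get_image('top')
E
python3 f.py
python3 - <<'E'
from h import *
s=get_state(); print(s['grip_width']*87,s['grip_force'])
go([.6042,-.1005,.0805],np.pi/2+.033)
E
```

```text
44.0333 [ 6.0455e+02 -1.0023e+02  1.1024e+02 -2.9000e-01  1.9000e-01 -4.3000e-01
 -8.0000e-02  1.7000e-01 -2.0000e-02]
19.753838687707667 24.999913520441623
pos [ 0.6044 -0.1001  0.11  ] shift [-0.2  0.4 29.5] dr [-0.0002 -0.0006  0.001 ]
```

Call:
send_rows(xyz=[[0, 0, 4], [0, 0, 9], [0, 0, 14], [0, 0, 18], [0, 0, 22], [0, 0, 25], [0, 0, 27], [0, 0, 28.5], [0, 0, 29.5], [0, 0, 29.5]], dr=[[0, 0, 0], [0, 0, 0], [0, 0, 0], [0, 0, 0], [0, 0, 0], [0, 0, 0], [0, 0, 0], [0, 0, 0], [0, 0, 0], [0, 0, 0]])

```text
time: 44.92
position: [0.6042, -0.1002, 0.08]
tool_rot: [-3.141, -0.053, 0.0]
ft_force: [-0.1, 0.4, -0.7]
grip_width: 0.228
grip_force: 25.0
```

```bash
python3 f.py
```

```text
45.0667 [ 6.0427e+02 -1.0021e+02  8.0240e+01 -1.2000e-01  2.7000e-01 -2.1000e-01
 -5.0000e-02  1.7000e-01 -0.0000e+00]
```

Call:
send_rows(xyz=[[0, 0, 0.5], [0, 0, 0.5], [0, 0, 0.5], [0, 0, 0.5], [0, 0, 0.5], [0, 0, 0.5], [0, 0, 0.5], [0, 0, 0.5], [0, 0, 0.5], [0, 0, 0.5]], dr=[[0, 0, 0], [0, 0, 0], [0, 0, 0], [0, 0, 0], [0, 0, 0], [0, 0, 0], [0, 0, 0], [0, 0, 0], [0, 0, 0], [0, 0, 0]], jaw=28)

```text
time: 45.95
position: [0.6042, -0.1002, 0.0797]
tool_rot: [-3.141, -0.053, -0.0]
ft_force: [0.7, -0.4, -0.4]
grip_width: 0.322
grip_force: 0.0
```

Call:
send_rows(xyz=[[0, 0, -1], [0, 0, -4], [0, 0, -10], [0, 0, -20], [0, 0, -35], [0, 0, -55], [0, 0, -75], [0, 0, -95], [0, 0, -105], [0, 0, -110]], dr=[[0, 0, 0], [0, 0, 0], [0, 0, 0], [0, 0, 0], [0, 0, 0], [0, 0, 0], [0, 0, 0], [0, 0, 0], [0, 0, 0], [0, 0, 0]])

```text
time: 46.78
position: [0.6052, -0.1006, 0.1922]
tool_rot: [-3.141, -0.053, -0.006]
ft_force: [0.1, 0.3, -0.3]
grip_width: 0.324
grip_force: 0.0
```

```bash
python3 f.py
python3 - <<'E'
from h import *
print(get_state()['grip_width']*87)
go([.52,-.09,.19],np.pi/2+.033)
E
```

```text
46.9333 [ 6.0475e+02 -1.0033e+02  1.9102e+02 -1.5000e-01 -1.0000e-01 -5.0000e-01
 -3.0000e-02  1.3000e-01 -1.0000e-02]
27.8810693018208
pos [ 0.6037 -0.0999  0.1888] shift [-83.3 -12.8  -1.1] dr [-0.0003  0.0013  0.001 ]
```

Call:
send_rows(xyz=[[-8, -1, 0], [-25, -4, 0], [-45, -7, 0], [-62, -10, 0], [-75, -12, 0], [-83, -13, 0], [-83, -13, 0], [-83, -13, 0], [-83, -13, 0], [-83, -13, 0]], dr=[[0, 0, 0], [0, 0, 0], [0, 0, 0], [0, 0, 0], [0, 0, 0], [0, 0, 0], [0, 0, 0], [0, 0, 0], [0, 0, 0], [0, 0, 0]])

```text
time: 47.82
position: [0.5211, -0.09, 0.1894]
tool_rot: [3.14, 0.053, -0.0]
ft_force: [0.3, 0.8, -0.8]
grip_width: 0.319
grip_force: 0.0
```

Run:
```python
from h import *
for _ in range(4): get_image('top')
s,im=shot('wc'); g=cv2.cvtColor(im,cv2.COLOR_BGR2GRAY).astype(int)
a=.033; M=np.array([[np.cos(a),-np.sin(a)],[np.sin(a),np.cos(a)]])
W=lambda x,y,z: np.r_[M@[x,y]+[.604,-.0765],z]
print('rim',proj('wrist',[W(*q,.073) for q in((-.029,.06),(.029,.06),(.029,-.06),(-.029,-.06))],s).round(1).tolist())
print('floor',proj('wrist',[W(*q,.0605) for q in((-.0265,.0575),(.0265,.0575),(.0265,-.0575),(-.0265,-.0575))],s).round(1).tolist())
print('nubs',proj('wrist',[W(0,.024,.068),W(0,-.024,.068)],s).round(1))
print('\n'.join(' '.join('%3d'%x for x in r) for r in g[60:205:4,130:390:5]))
```

```text
rim [[187.0, 140.1], [182.9, 75.4], [315.2, 75.2], [312.3, 140.0]]
floor [[192.5, 136.7], [189.3, 80.3], [309.8, 80.2], [307.5, 136.6]]
nubs [[224.2 108.6]
 [274.8 108.6]]
189 189 191 194 191 194 192 193 192 193 123 124 121 123 119 124 123 122 120 123 126 122 124 119 123 121 121 119 121 120 119 135 133 130 134 136 128 129 133  76  60  64  63  55  57  56 166 133  61  86 148 215
191 192 189 192 192 191 195 190 192 182 130 127 127 129 127 122 125 128 126 125 125 123 121 125 125 125 128 126 126 125 121 124 122 122 139 142 137 140 134  84  65  64  58  60  57  58 208  65  53 133 156 217
190 190 194 192 192 192 189 191 191 185 128 129 129 125 128 124 126 128 125 125 130 130 124 127 125 124 122 123 125 125 125 121 124 123 132 138 138 139 138  87  58  54  62  62  58  52 198  63  49 143 173 221
193 192 191 193 193 192 195 193 192 193 128 132 126 127 126 124 126 125 125 124 123 123 122 125 123 121 123 117 125 121 122 122 119 122 115 137 138 139 133  77  61  62  62  60  65  55 180  65  35 143 202 219
193 192 191 194 193 192 193 195 194 193 122 187 189 187 187 186 185 186 184 189 180 187 183 186 
[... 6067 characters left out ...]
 136 139 138  67  94 150 154 152 153 224 218 221 219 222 222 151 150 155 147
169 222 218 222 220 221 221 223 218 222 221 166  54  63 138  66  45  45 137 143 143 142 143 147 144 144 141 142 104  41  66 136 135 138 136 137  61 104 150 151 155 176 220 220 219 220 222 217 150 150 154 154
166 222 221 221 222 222 221 222 222 221 222 177  58  54 142  59  43  39 126 139 142 146 141 143 142 143 144 142 113  44  73 139 135 137 136 135  57 112 151 153 154 175 221 221 222 219 222 217 151 148 149 152
157 219 220 220 221 222 222 222 221 220 222 187  67  49  43  43  45  41 126 143 141 139 141 144 141 144 140 142 111  44  74 139 138 136 139 140  50 107 155 153 151 215 221 220 220 219 221 190 155 150 153 152
```

```bash
python3 -c "
from bench import *
print(close_job())"
```

```text
the job is handed in; nothing more can be done
None
```

The job is handed in at about 48 of the 72 s: the pan is clipped home, the tare key was held down for over a second at about 10 N at most, and both nubs are in the pan; the last wrist image's pixel values back this, but `close_job()` gave no verdict.

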